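# Load the thread-cassette magazine

## Robot

A 6-joint arm with a two-finger parallel gripper is mounted at the origin on a cart in front of the work surface, level with it; the furniture and walls round the work are solid. World frame = base frame: x ahead of the robot, y to its left, z up, the work surface at z = 0. Lengths are in m, angles in rad, forces in N, time in s.
With the tool pointing down it reaches from about 0.35 to 0.85 m from the base axis. Payload 8.1 kg.
Tool frame: the origin (TCP) lies on the mounting face of the last link; the fingertips stand 186 mm ahead of it and the grasp point (between the pads) lies 167 mm ahead of it; y points along the fingers, x is the direction in which the jaws open and shut, and the axes are right-handed (so a half turn about y gives the same grasp; the last joint's range is limited). The gripper opens to 93 mm and grips with 3 to 60 N. Pads are 15 mm wide; open, the fingers measure 128 mm over their backs; the gripper's body (75 mm by 188 mm) begins 65 mm behind the grasp point.
Start: joints at [1.112, 0.13, 1.488, -0, 1.523, -0.085], TCP at [0.219, 0.559, 0.405] pointing down, gripper open.
Joint ranges: [-2.96, 2.96], [-0.89, 2.26], [0.02, 2.5], [-1.34, 4.48], [0, 2.73], [-2.66, 2.66]. Speed limits (rad/s): [2.39, 2.39, 2.79, 3.14, 3.14, 3.14].

## Interface

Orientations are given as a rotation vector (axis times angle).
In Python, from plant import robot, imaging gives the robot as it stands.
- The arm moves only by the shell command python3 -m inch 'ROWS' [OPENING] [FORCE]. ROWS is JSON, a list of rows, each an object of numbers: "x", "y", "z": the shift along the tool's x, y, z in mm; "twist": the turn about the tool's y in rad. In form: [{"x": .., "y": .., "z": .., "twist": ..}, ...]. A call has 1 to 12 rows; each row shifts and turns the commanded pose from where the row before left it, along the tool's axes as they then stand; what a row does not reach is not made up. A row lasts 1/10 s, in which the tool goes at most 50 mm and 8.59 degrees, less where a joint would pass 70% of its speed; a pose out of reach is approached as far as the arm can. A call with a gripper value outside its range is refused whole. OPENING is the gripper command: -1 is shut, 1 is fully open, values between are in proportion, set as the call begins (- or left out, the last holds). The fingers move at their own pace and stop on an object; FORCE is the grip in N (left out, the last holds). Time passes only in rows, so rows that do not move let the fingers close. It gives the time, the measured TCP pose, the force and the opening at its end, in the units of the state.
- robot.read_state(): the state, without advancing time (a new reading comes with each control period).
- imaging.read_camera(name): name is "side" or "top" or "wrist"; returns a dict with "color" (384x512x3 uint8, red, green, blue), "depth" (384x512 float32, m along the optical axis (not along the pixel's ray), 0 where there is no reading), "fx", "fy", "cx", "cy" (pixels), "rvec" (rotation vector, rad) and "tvec" (3), from world to camera coordinates, as OpenCV has them; the wrist camera has in their place "tool_from_camera" (4x4, takes a point from camera to tool coordinates, whose origin is the TCP and whose axes are the tool frame's). Camera axes: x right, y down, z forward; pixel columns grow to the right and rows downward; lengths in m; the calibration is good to about 2 mm. A picture is of the moment at which its call begins: read the wrist's pose just before it.
- robot.close_job(): hands the job in, once; it reports no verdict.
The state is a dict: "t": time; "q": joint angles; "dq": joint speeds; "joint_torque": joint torques, N m; "tool_pos": TCP position; "orientation": TCP orientation; "force": force on the tool from outside, world axes, zero at the start; "wrist_torque": the same for the moment, N m; "opening": finger opening in m.
Only numpy, scipy, OpenCV 4.12 (cv2) and the standard library are available. Lean on these libraries where they do the work, as an engineer would, in place of code of your own. Each camera call takes 0.05 s, during which the arm holds its last target.

## Task

Load the red, yellow and blue thread cassettes into the spring-loaded magazine on the bench, one at a time: red first, then yellow, then blue on top. Press each one straight down onto the spring until both steel lips snap back over it and hold it down flat. Do not disturb the empty grey cassette and anything else on the bench.

Things in the scene. Friction and masses are not known exactly. Their poses are not given: they have to be found in the camera images.
- cassette_red: red plastic thread cassette, a solid block 120 (its x) x 45 (its y) x 24 mm (z), about 0.09 kg, with two round red thread windows and a white paper patch on top; origin at the centre of its underside, x along its length, z up. Starts lying flat somewhere on the bench, at any yaw; so do the other cassettes, in shuffled places.
- cassette_yellow: yellow plastic thread cassette, a solid block 120 (its x) x 45 (its y) x 24 mm (z), about 0.09 kg, with two round yellow thread windows and a white paper patch on top; origin at the centre of its underside, x along its length, z up.
- cassette_blue: blue plastic thread cassette, a solid block 120 (its x) x 45 (its y) x 24 mm (z), about 0.09 kg, with two round blue thread windows and a white paper patch on top; origin at the centre of its underside, x along its length, z up.
- cassette_grey: empty grey plastic cassette of the same size and shape (120 x 45 x 24 mm), origin at the centre of its underside; it is to be left where it lies
- magazine: upright spring magazine fixed to the bench; place and yaw differ each time. Grey base 172 (x) x 74 (y) x 8 mm, over it two aluminium end channels (x = -67..-42 and 42..67 mm, spring housings out to 94 mm). Shaft 126 (x) x 51 (y) mm for a flat cassette, length along x, either way round. Origin at the centre of the underside, z up
- magazine_mouth (a point): point on the shaft's axis at the height of the lips' undersides, 100 mm above the bench: the top face of the uppermost loaded cassette comes to rest here, pushed up against the lips by the spring; those loaded before lie below it, 24 mm each
- follower (a joint): orange spring plate in the magazine that carries the cassettes: 0 = fully up (top 99 mm above the bench), value = how far it is pressed down in m, stop at 0.083. Spring force 3.6 N at 0, 60 N/m more below; reads about 0.023, 0.047 and 0.071 with one, two and three cassettes loaded
- lip_far (a joint): steel retaining lip in the magazine's +x end wall: flat underside 100 mm above the bench, steep slope above it up to 119 mm. A cassette laid in the mouth rests on the slopes (underside at about 114 mm); pressed down it wedges the lips outward. 0 = sprung in, 9 mm into the shaft; value = outward travel (m), up to 0.013. The two take 4 to 8 N to pass and snap back once its top is below 100 mm
- lip_near (a joint): the same in the -x end wall
- tape_tin_low: bystander: low open green tin, 93 mm across, 39 mm high, origin at the centre of its underside (as for all bystanders)
- driver_small: bystander: black-handled screwdriver, 150 mm long, 25 mm high, lying flat
- oil_spray: bystander: blue and white aerosol can, 68 mm across, 218 mm high
- dye_bottle: bystander: brown bottle with black cap, 53 mm across, 162 mm high
- magazine_top (a point): point on the shaft's axis level with the open top, 142 mm above the bench. The walls flare out by about 7 mm from 123 mm height up, as a lead-in. Both long sides are open over the middle 84 mm, so fingers either side of a cassette's middle can go down with it and open there. A cassette let go in the flare centres itself and drops onto the lips
- talc_bottle: bystander: white bottle with round cap, about 62 x 87 mm, 214 mm high
There are look-alikes about, which are no part of the job. Of the things that look like the cassette_yellow, the smaller one is meant.

How it is judged:
On the way, in this order (a step that is already met when the one before it is completed fails the run):
1. the red cassette is held under the lips (z of cassette_red in the frame of magazine between 0.07 and 0.08 m and horizontal distance between cassette_red and magazine_mouth below 0.006 m and angle between cassette_red's own z axis and vertical below 0.08 rad and angle between the x axis of cassette_red and the x axis of magazine, either way round below 0.12 rad and value of joint each of lip_far, lip_near below 0.0025 m), for 0.2 s.
2. the yellow cassette is held under the lips, on top of the red (z of cassette_red in the frame of magazine between 0.046 and 0.056 m and horizontal distance between each of cassette_red, cassette_yellow and magazine_mouth below 0.006 m and angle between each of cassette_red, cassette_yellow's own z axis and vertical below 0.08 rad and angle between the x axis of each of cassette_red, cassette_yellow and the x axis of magazine, either way round below 0.12 rad and z of cassette_yellow in the frame of magazine between 0.07 and 0.08 m and value of joint each of lip_far, lip_near below 0.0025 m), for 0.2 s.
3. the blue cassette is held under the lips, on top of the yellow and red (z of cassette_red in the frame of magazine between 0.022 and 0.032 m and horizontal distance between each of cassette_red, cassette_yellow, cassette_blue and magazine_mouth below 0.006 m and angle between each of cassette_red, cassette_yellow, cassette_blue's own z axis and vertical below 0.08 rad and angle between the x axis of each of cassette_red, cassette_yellow, cassette_blue and the x axis of magazine, either way round below 0.12 rad and z of cassette_yellow in the frame of magazine between 0.046 and 0.056 m and z of cassette_blue in the frame of magazine between 0.07 and 0.08 m and value of joint each of lip_far, lip_near below 0.0025 m), for 0.2 s.
At the end, for the whole second after the job is handed in: all three cassettes lie in the magazine, red lowest, yellow in the middle, blue on top directly under the lips: each within 6 mm of the shaft's axis, at its height in the stack to -6/+4 mm, level to 0.08 rad and in line to 0.12 rad, at rest; both lips sprung back to within 2.5 mm (all of step 3 and linear speed of each of cassette_red, cassette_yellow, cassette_blue below 0.02 m/s); the robot touches nothing.
It fails at once if the empty grey cassette is moved by more than 25 mm (distance of cassette_grey from where it was at the start of the episode above 0.025 m).
It fails at once if a bystander (tin, screwdriver, aerosol, brown bottle or white bottle) is moved by more than 25 mm (distance of any of tape_tin_low, driver_small, oil_spray, dye_bottle, talc_bottle from where it was at the start of the episode above 0.025 m).
It fails at once if the aerosol, brown bottle or white bottle is tipped by more than 0.35 rad (angle between any of oil_spray, dye_bottle, talc_bottle's own z axis and vertical above 0.35 rad).
It also fails if it takes over 72 s, if anything falls off the work surface, if the arm or the gripper's body presses on something with over 40 N, if the wrist force passes 120 N, or if a joint passes its speed limit or range.

## Working session

There is one attempt and no reset: what is moved stays moved. The work goes in short steps, Python scripts to look and compute and a shell command to move; the robot and the scene stay as the last step left them, time stands still between calls to the robot, and variables do not carry over. Pictures are saved under pics/ and viewed, and the job is handed in when it is done.

```bash
ls; mkdir -p pics; cat > h.py <<'E'
import numpy as np, cv2, pickle
from plant import robot, imaging
def grab(n):
    s=robot.read_state(); c=imaging.read_camera(n); c['state']=s
    pickle.dump(c,open(f'{n}.pkl','wb')); return c
def load(n): return pickle.load(open(f'{n}.pkl','rb'))
def w2c(c):
    T=np.eye(4)
    if 'rvec' in c:
        T[:3,:3]=cv2.Rodrigues(np.array(c['rvec'],float))[0]; T[:3,3]=np.ravel(c['tvec']); return T
    s=c['state']; B=np.eye(4); B[:3,:3]=cv2.Rodrigues(np.array(s['orientation'],float))[0]; B[:3,3]=s['tool_pos']
    return np.linalg.inv(B@np.array(c['tool_from_camera']))
def ray(c,u,v,z):
    T=np.linalg.inv(w2c(c)); d=T[:3,:3]@np.array([(u-c['cx'])/c['fx'],(v-c['cy'])/c['fy'],1]); o=T[:3,3]
    return o+d*(z-o[2])/d[2]
def cloud(c):
    h,w=c['depth'].shape; u,v=np.meshgrid(np.arange(w),np.arange(h)); d=c['depth']
    P=np.stack([(u-c['cx'])/c['fx']*d,(v-c['cy'])/c['fy']*d,d],-1); T=np.linalg.inv(w2c(c))
    return P@T[:3,:3].T+T[:3,3]
def save(img,n): cv2.imwrite('pics/'+n,img[...,::-1])
E
python3 - <<'E'
from h import *
print(robot.read_state())
for n in ('top','side','wrist'):
    c=grab(n); save(c['color'],n+'0.png'); print(n,{k:c[k] for k in c if k not in('color','depth','state')})
E
```

```text
pics
{'t': 0.0, 'q': array([ 1.11161021e+00,  1.31153382e-01,  1.48928053e+00, -3.10548829e-05,
        1.52295671e+00, -8.54231930e-02]), 'dq': array([-0.000516  ,  0.00084254,  0.00076664,  0.00018992, -0.00050823,
       -0.00155741]), 'joint_torque': array([-1.58404259e-04, -5.59846902e+01, -4.91754019e+01,  7.67990830e-02,
        3.54353024e-02, -1.34267912e-04]), 'tool_pos': array([0.21897109, 0.55837609, 0.40369109]), 'orientation': array([-1.36408536, -0.92846345,  0.93102325]), 'force': array([-0.06574515, -0.12012156, -0.07851415]), 'wrist_torque': array([-0.03039058, -0.00282411, -0.03716428]), 'opening': 0.09308967314318212}
top {'fx': 473.29455254505103, 'fy': 473.29455254505103, 'cx': 252.6778164370827, 'cy': 193.528284938652, 'rvec': array([ 2.18981616, -2.14983104,  0.09477126]), 'tvec': array([-0.10611636,  0.6466495 ,  1.47204113])}
side {'fx': 364.1739704091596, 'fy': 364.1739704091596, 'cx': 255.05366090864578, 'cy': 195.32830203645227, 'rvec': array([ 0.01791859, -2.76089957,  1.42744872]), 'tvec': array([0.61286671, 0.14264823, 1.03139908])}
wrist {'fx': 279.346482087297, 'fy': 279.346482087297, 'cx': 255.6367614221507, 'cy': 189.89981760244157, 'tool_from_camera': array([[ 9.99998941e-01, -1.04098314e-03,  1.01657626e-03,
        -6.20853900e-04],
       [-1.24263066e-03, -2.47549139e-01,  9.68874543e-01,
         2.01923348e-02],
       [-7.56929489e-04, -9.68874780e-01, -2.47550171e-01,
         6.73377107e-02],
       [ 0.00000000e+00,  0.00000000e+00,  0.00000000e+00,
         1.00000000e+00]])}
```

View pics/top0.png

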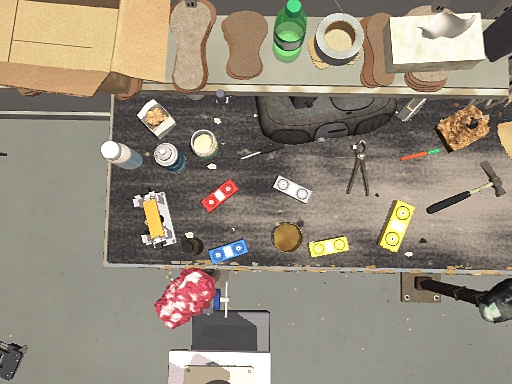

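View pics/side0.png

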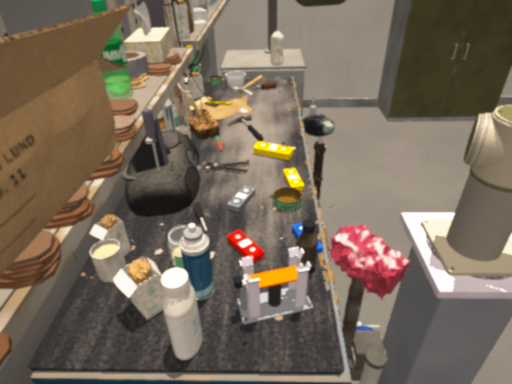

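View pics/wrist0.png

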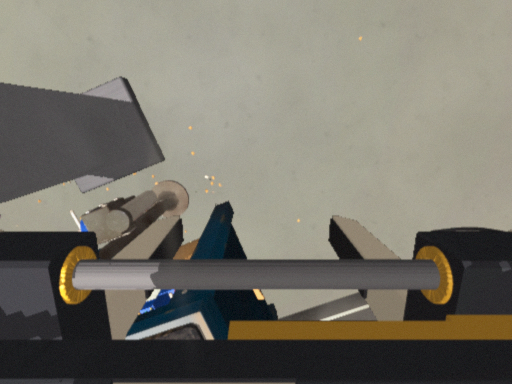

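```bash
python3 - <<'E'
from h import *
for n in ('top','side'):
    c=load(n);T=w2c(c)
    def px(p):
        q=T[:3,:3]@np.array(p)+T[:3,3]; return (c['fx']*q[0]/q[2]+c['cx'],c['fy']*q[1]/q[2]+c['cy'])
    for p in [(0,0,0),(.219,.558,.404),(.219,.558,.218),(.5,0,0),(.5,.3,0)]: print(n,p,np.round(px(p),0))
c=load('top'); P=cloud(c)
for n,u,v in [('red',219,195),('yel',328,246),('bigyel',397,225),('blue',228,251),('grey',293,189),('mag',155,216),('tin',287,237),('brown',190,247),('oil',168,155),('talc',115,150),('bench',250,215),('wall',155,195)]:
    print(n,np.round(P[v,u],3),np.round(ray(c,u,v,0.024),3))
R=cv2.Rodrigues(np.array(robot.read_state()['orientation']))[0]; print(np.round(R,3))
im=c['color'][130:275,90:440]; save(cv2.resize(im,None,fx=2.28,fy=2.28,interpolation=cv2.INTER_CUBIC),'topcrop.png')
E
```

```text
top (0, 0, 0) [219. 401.]
top (0.219, 0.558, 0.404) [-34. 358.]
top (0.219, 0.558, 0.218) [  8. 341.]
top (0.5, 0, 0) [223. 240.]
top (0.5, 0.3, 0) [129. 238.]
side (0, 0, 0) [471. 246.]
side (0.219, 0.558, 0.404) [639. 337.]
side (0.219, 0.558, 0.218) [553. 425.]
side (0.5, 0, 0) [294. 246.]
side (0.5, 0.3, 0) [303. 340.]
red [0.642 0.013 0.025] [0.642 0.013 0.024]
yel [ 0.487 -0.334  0.025] [ 0.487 -0.335  0.024]
bigyel [ 0.557 -0.551  0.029] [ 0.557 -0.552  0.024]
blue [ 0.466 -0.02   0.025] [ 0.466 -0.02   0.024]
grey [ 0.667 -0.223  0.018] [ 0.666 -0.222  0.024]
mag [0.569 0.199 0.1  ] [0.572 0.215 0.024]
tin [ 0.513 -0.206  0.003] [ 0.513 -0.205  0.024]
brown [0.479 0.082 0.159] [0.476 0.1   0.024]
oil [0.738 0.147 0.197] [0.769 0.18  0.024]
talc [0.747 0.294 0.214] [0.782 0.352 0.024]
bench [ 0.582 -0.087  0.001] [ 0.58  -0.087  0.024]
wall [0.628 0.191 0.145] [0.639 0.217 0.024]
[[ 0.365 -0.001 -0.931]
 [ 0.931 -0.001  0.365]
 [-0.001 -1.     0.   ]]
```

View pics/topcrop.png

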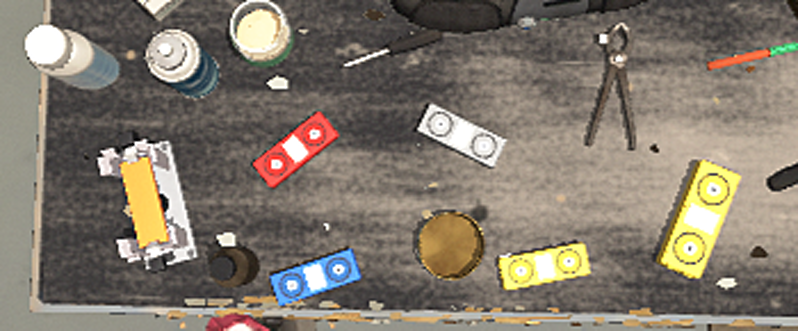

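```bash
cat >> h.py <<'E'
def rects(c,z=0.024,roi=None):
    hsv=cv2.cvtColor(c['color'],cv2.COLOR_RGB2HSV); H,S,V=cv2.split(hsv)
    m={'red':((H<8)|(H>172))&(S>130),'yellow':(H>23)&(H<34)&(S>110)&(V>80),'blue':(H>100)&(H<122)&(S>110)}
    out=[]
    for k,b in m.items():
        b=b.astype(np.uint8)*255
        if roi: r=np.zeros_like(b); r[roi[1]:roi[3],roi[0]:roi[2]]=255; b&=r
        b=cv2.morphologyEx(b,cv2.MORPH_CLOSE,np.ones((7,7)))
        for t in cv2.findContours(b,cv2.RETR_EXTERNAL,cv2.CHAIN_APPROX_NONE)[0]:
            if cv2.contourArea(t)<120: continue
            w=np.array([ray(c,p[0][0],p[0][1],z)[:2] for p in t],np.float32)
            # rect on the top plane
            (cx,cy),(a,bb),an=cv2.minAreaRect(w)
            if a<bb: an+=90; a,bb=bb,a
            an=(an+90)%180-90
            out.append((k,round(float(cx),4),round(float(cy),4),round(a*1e3,1),round(bb*1e3,1),round(an,1),np.round(t.mean((0,1)))))
    return out
E
python3 - <<'E'
from h import *
c=load('top')
for r in rects(c): 
    if r[3]<250: print(r)
# magazine: points by height
P=cloud(c); Z=P[...,2]
sel=(P[...,0]>.45)&(P[...,0]<.7)&(P[...,1]>.1)&(P[...,1]<.3)
for lo,hi in [(.005,.012),(.09,.105),(.135,.15)]:
    s=sel&(Z>lo)&(Z<hi); q=P[s][:,:2].astype(np.float32); r=cv2.minAreaRect(q); print(lo,len(q),r, q.min(0),q.max(0))
hsv=cv2.cvtColor(c['color'],cv2.COLOR_RGB2HSV); m=(hsv[...,0]>8)&(hsv[...,0]<23)&(hsv[...,1]>150)&(hsv[...,2]>150)&sel
v,u=np.nonzero(m); w=np.array([ray(c,a,b,.099)[:2] for a,b in zip(u,v)],np.float32); print(len(w),cv2.minAreaRect(w),w.mean(0))
im=c['color'][175:260,120:220]; save(cv2.resize(im,None,fx=7,fy=7,interpolation=cv2.INTER_CUBIC),'magcrop.png')
E
```

```text
('red', 0.3212, 0.1077, 209.0, 137.0, -43.8, array([186., 298.]))
('red', 0.6416, 0.0126, 121.8, 47.1, -50.1, array([219., 195.]))
('yellow', 0.486, -0.3353, 122.2, 43.5, -77.7, array([329., 246.]))
('yellow', 0.5541, -0.5514, 159.0, 57.9, -22.2, array([397., 226.]))
('blue', 0.4651, -0.0195, 120.7, 44.7, -70.6, array([228., 251.]))
0.005 424 ((0.5753525495529175, 0.19980064034461975), (0.24765644967556, 0.19746330380439758), 0.6867638826370239) [0.45119852 0.10064124] [0.69976676 0.29949528]
0.09 562 ((0.538006067276001, 0.18927454948425293), (0.21906954050064087, 0.08478552848100662), 30.68846321105957) [0.45956734 0.10682254] [0.6470869  0.24809991]
0.135 123 ((0.5622473359107971, 0.20653414726257324), (0.1473315954208374, 0.07342876493930817), 15.985729217529297) [0.4848401  0.15522592] [0.6402546  0.25704065]
351 ((0.5621262788772583, 0.20523232221603394), (0.11580745875835419, 0.04079650342464447), 16.121597290039062) [0.56840694 0.2086211 ]
```

View pics/magcrop.png

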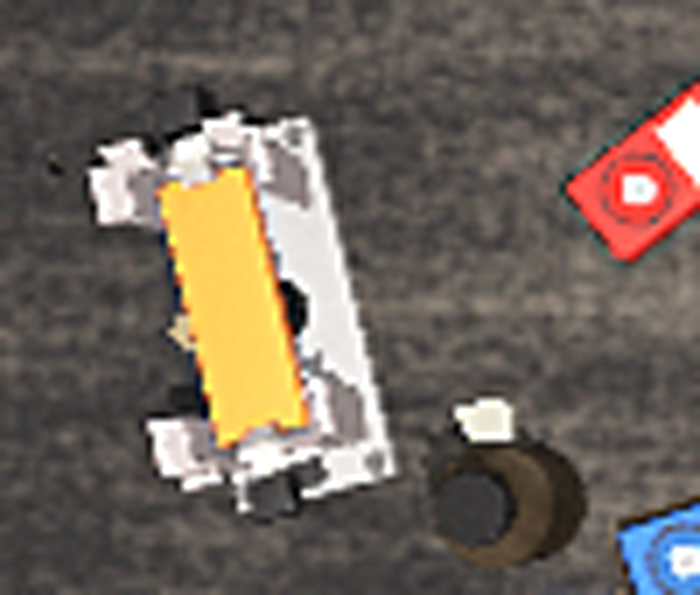

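```bash
cat >> h.py <<'E'
def go(x,y,z=None,az=None,off=0.0):
    """residual in tool axes (mm) to bring the grasp axis over (x,y), TCP height z, jaw azimuth az(deg)"""
    s=robot.read_state(); R=cv2.Rodrigues(np.array(s['orientation'],float))[0]; p=s['tool_pos']
    a=R[:,1]
    g=p+a*0.167  # grasp point
    d=np.array([x-g[0],y-g[1],0]); 
    t=R.T@d*1e3
    caz=np.degrees(np.arctan2(R[1,0],R[0,0]))
    print('t %.2f tcp %s q %s'%(s['t'],np.round(p,4),np.round(s['q'],2)),'axis',np.round(a,4))
    print('tool shift x %.1f z %.1f mm'%(t[0],t[2]), 'down %.1f mm'%((p[2]-z)*1e3 if z else 0), 'az %.1f twist %.3f'%(caz,np.radians(caz-az) if az is not None else 0),'F',np.round(s['force'],1),'open %.4f'%s['opening'])
E
python3 -m inch '[{"x":-22,"z":-37},{"x":-22,"z":-37},{"x":-22,"z":-37},{"x":-22,"z":-37},{"x":-22,"z":-37},{"x":-22,"z":-37},{"x":-22,"z":-37},{"x":-22,"z":-37},{"x":-22,"z":-37},{"x":-22,"z":-37},{"x":-22,"z":-37},{"x":-22,"z":-37}]' 1
python3 -c "
from h import *
go(.6416,.0126,.3,39.9)"
```

```text
t 0.15 tcp [0.219  0.5584 0.4039] q [ 1.11  0.13  1.49 -0.    1.52 -0.09] axis [-6.0e-04 -1.2e-03 -1.0e+00]
tool shift x -353.6 z -592.7 mm down 103.9 mm az 68.6 twist 0.501 F [-0.3 -0.6 -0. ] open 0.0932$[0]: bad value
```

```bash

python3 -m inch '[{"x":-22,"y":0,"z":-37,"twist":0},{"x":-22,"y":0,"z":-37,"twist":0},{"x":-22,"y":0,"z":-37,"twist":0},{"x":-22,"y":0,"z":-37,"twist":0},{"x":-22,"y":0,"z":-37,"twist":0},{"x":-22,"y":0,"z":-37,"twist":0},{"x":-22,"y":0,"z":-37,"twist":0},{"x":-22,"y":0,"z":-37,"twist":0},{"x":-22,"y":0,"z":-37,"twist":0},{"x":-22,"y":0,"z":-37,"twist":0},{"x":-22,"y":0,"z":-37,"twist":0},{"x":-22,"y":0,"z":-37,"twist":0}]' 1
python3 -c "
from h import *
go(.6416,.0126,.3,39.9)"
```

```text
t: 1.35
tool_pos: [0.5367, 0.149, 0.4045]
orientation: [-1.363, -0.929, 0.93]
force: [-0.0, 0.5, 0.7]
opening: 0.0929
t 1.35 tcp [0.5367 0.149  0.4045] q [ 0.18  0.01  1.61  0.    1.52 -1.02] axis [-3.e-04  0.e+00 -1.e+00]
tool shift x -88.7 z -147.5 mm down 104.5 mm az 68.6 twist 0.501 F [-0.   0.5  0.7] open 0.0929
```

```bash

python3 -m inch '[{"x":-22,"y":0,"z":-37,"twist":0},{"x":-22,"y":0,"z":-37,"twist":0},{"x":-22,"y":0,"z":-37,"twist":0},{"x":-22,"y":0,"z":-37,"twist":0},{"x":0,"y":25,"z":0,"twist":0.125},{"x":0,"y":25,"z":0,"twist":0.125},{"x":0,"y":25,"z":0,"twist":0.125},{"x":0,"y":25,"z":0,"twist":0.125},{"x":0,"y":0,"z":0,"twist":0}]' 1
python3 - <<'E'
from h import *
go(.6416,.0126,.195,39.9)
c=grab('wrist'); save(c['color'],'w1.png')
for r in rects(c): print(r)
E
```

```text
t: 2.25
tool_pos: [0.6399, 0.0148, 0.2996]
orientation: [-1.498, -0.537, 0.55]
force: [-0.3, -0.6, -0.6]
opening: 0.0934
t 2.25 tcp [0.6399 0.0148 0.2996] q [-0.06  0.31  1.48 -0.    1.36 -0.75] axis [-8.3e-03  5.0e-04 -1.0e+00]
tool shift x 1.0 z -3.7 mm down 104.6 mm az 39.8 twist -0.001 F [-0.3 -0.6 -0.6] open 0.0934
('red', 0.6421, 0.0111, 120.9, 45.3, -50.2, array([257., 194.]))
('yellow', 0.4342, -0.035, 80.4, 11.6, 88.5, array([36., 87.]))
('yellow', 0.4449, 0.0465, 21.9, 7.1, -89.0, array([99., 17.]))
('blue', 0.7232, 0.1336, 52.4, 16.3, -42.2, array([410., 152.]))
('blue', 0.7723, 0.1599, 96.0, 75.7, -37.8, array([477., 157.]))
('blue', 0.4703, -0.0193, 119.9, 54.0, -70.4, array([ 83., 104.]))
```

View pics/w1.png

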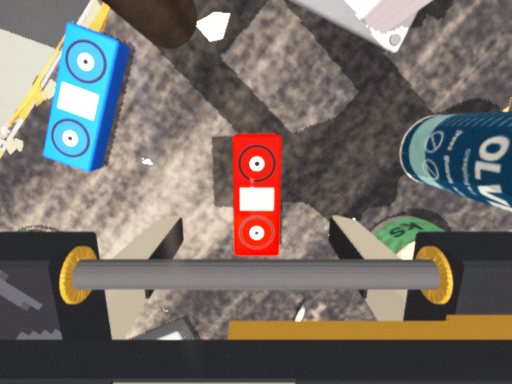

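```bash

python3 -c "
from h import *
go(.6421,.0111,.190,39.8)"
```

```text
t 2.30 tcp [0.6406 0.0148 0.3023] q [-0.06  0.31  1.47 -0.    1.36 -0.76] axis [-5.2e-03  3.0e-04 -1.0e+00]
tool shift x -0.6 z -4.3 mm down 112.3 mm az 40.1 twist 0.005 F [0.7 0.6 0.8] open 0.0930
```

```bash

python3 -m inch '[{"x":-0.5,"y":0,"z":-4,"twist":0},{"x":0,"y":25,"z":0,"twist":0},{"x":0,"y":25,"z":0,"twist":0},{"x":0,"y":25,"z":0,"twist":0},{"x":0,"y":20,"z":0,"twist":0},{"x":0,"y":0,"z":0,"twist":0},{"x":0,"y":0,"z":0,"twist":0}]' 1
python3 - <<'E'
from h import *
go(.6421,.0111,.190,39.8)
E
```

```text
t: 3.0
tool_pos: [0.6446, 0.0112, 0.2115]
orientation: [-1.502, -0.548, 0.545]
force: [0.3, -0.4, 0.8]
opening: 0.0931
t 3.00 tcp [0.6446 0.0112 0.2115] q [-0.06  0.41  1.52 -0.    1.21 -0.76] axis [ 1.8e-03 -1.0e-04 -1.0e+00]
tool shift x -2.2 z 1.8 mm down 21.5 mm az 40.0 twist 0.004 F [ 0.3 -0.4  0.8] open 0.0931
```

```bash

python3 -m inch '[{"x":-1,"y":10,"z":1,"twist":0},{"x":0,"y":10,"z":0,"twist":0},{"x":0,"y":0,"z":0,"twist":0},{"x":0,"y":0,"z":0,"twist":0}]' 1
python3 - <<'E'
from h import *
import time
for i in range(2): go(.6421,.0111,.190,39.8)
E
python3 -m inch '[{"x":0,"y":0,"z":0,"twist":0},{"x":0,"y":0,"z":0,"twist":0},{"x":0,"y":0,"z":0,"twist":0},{"x":0,"y":0,"z":0,"twist":0},{"x":0,"y":0,"z":0,"twist":0},{"x":0,"y":0,"z":0,"twist":0}]' -1 40

```

```text
t: 3.4
tool_pos: [0.6422, 0.0115, 0.1894]
orientation: [-1.501, -0.545, 0.546]
force: [0.8, -0.2, 0.3]
opening: 0.0927
t 3.40 tcp [0.6422 0.0115 0.1894] q [-0.06  0.43  1.54 -0.    1.17 -0.76] axis [-8.e-04  0.e+00 -1.e+00]
tool shift x -0.3 z -0.3 mm down -0.6 mm az 39.9 twist 0.003 F [ 0.8 -0.2  0.3] open 0.0927
t 3.40 tcp [0.6422 0.0115 0.1894] q [-0.06  0.43  1.54 -0.    1.17 -0.76] axis [-8.e-04  0.e+00 -1.e+00]
tool shift x -0.3 z -0.3 mm down -0.6 mm az 39.9 twist 0.003 F [ 0.8 -0.2  0.3] open 0.0927
t: 4.0
tool_pos: [0.6424, 0.0115, 0.1898]
orientation: [-1.501, -0.545, 0.545]
force: [-0.0, -0.6, 0.7]
opening: 0.0497
```

```bash

python3 -m inch '[{"x":0,"y":0,"z":0,"twist":0},{"x":0,"y":0,"z":0,"twist":0},{"x":0,"y":0,"z":0,"twist":0}]'
python3 -m inch '[{"x":0,"y":-20,"z":0,"twist":0},{"x":0,"y":-30,"z":0,"twist":0},{"x":0,"y":-40,"z":0,"twist":0},{"x":0,"y":-40,"z":0,"twist":0},{"x":0,"y":0,"z":0,"twist":0}]'
python3 - <<'E'
from h import *
go(.562,.2055,.33,106.1)
c=grab('wrist'); save(c['color'],'w2.png')
E
```

```text
t: 4.3
tool_pos: [0.6424, 0.0114, 0.1898]
orientation: [-1.501, -0.545, 0.545]
force: [-0.8, 0.5, 0.7]
opening: 0.0446
t: 4.8
tool_pos: [0.6446, 0.0114, 0.3277]
orientation: [-1.506, -0.554, 0.537]
force: [0.9, -1.0, 0.4]
opening: 0.0449
t 4.80 tcp [0.6446 0.0114 0.3277] q [-0.06  0.29  1.45  0.    1.39 -0.76] axis [ 1.160e-02 -7.000e-04 -9.999e-01]
tool shift x 59.9 z 203.2 mm down -2.3 mm az 39.9 twist -1.155 F [ 0.9 -1.   0.4] open 0.0449
```

View pics/w2.png

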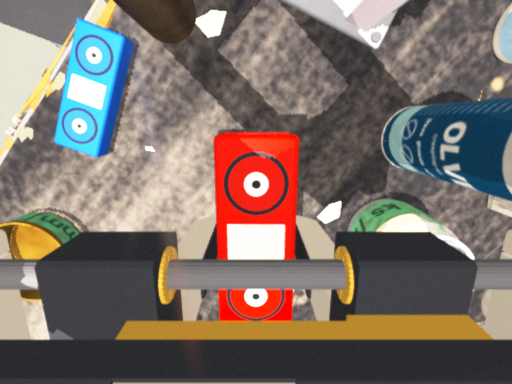

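```bash

python3 -m inch '[{"x":0,"y":-40,"z":0,"twist":0},{"x":0,"y":-35,"z":0,"twist":0},{"x":-6,"y":0,"z":40,"twist":0},{"x":-6,"y":0,"z":41,"twist":0},{"x":-6,"y":0,"z":41,"twist":0},{"x":-7,"y":0,"z":41,"twist":0},{"x":-7,"y":0,"z":41,"twist":0},{"x":-7,"y":0,"z":41,"twist":0},{"x":0,"y":0,"z":0,"twist":0.142},{"x":0,"y":0,"z":0,"twist":0.142},{"x":0,"y":0,"z":0,"twist":0.142},{"x":0,"y":0,"z":0,"twist":0.142}]'
python3 -m inch '[{"x":0,"y":0,"z":0,"twist":0.142},{"x":0,"y":0,"z":0,"twist":0.142},{"x":0,"y":0,"z":0,"twist":0.142},{"x":0,"y":0,"z":0,"twist":0.142},{"x":0,"y":0,"z":0,"twist":0.142},{"x":0,"y":0,"z":0,"twist":0.142},{"x":0,"y":0,"z":0,"twist":0.142},{"x":0,"y":0,"z":0,"twist":0.142},{"x":0,"y":0,"z":0,"twist":0.142},{"x":0,"y":0,"z":0,"twist":0.142},{"x":0,"y":0,"z":0,"twist":0},{"x":0,"y":0,"z":0,"twist":0}]'
python3 - <<'E'
from h import *
go(.562,.2055,.30,-73.9)
c=grab('wrist'); save(c['color'],'w3.png')
E
```

```text
t: 6.05
tool_pos: [0.4547, 0.1743, 0.3929]
orientation: [-1.569, -0.095, 0.099]
force: [-0.2, 0.6, -0.3]
opening: 0.0446
t: 7.25
tool_pos: [0.455, 0.1742, 0.3936]
orientation: [-1.332, 0.999, -0.997]
force: [0.5, 0.7, 0.4]
opening: 0.0446
t 7.25 tcp [0.455  0.1742 0.3936] q [ 0.26 -0.17  1.81 -0.    1.51  1.55] axis [-1.9e-03 -5.0e-04 -1.0e+00]
tool shift x -0.0 z 111.8 mm down 93.6 mm az -73.7 twist 0.003 F [0.5 0.7 0.4] open 0.0446
```

View pics/w3.png

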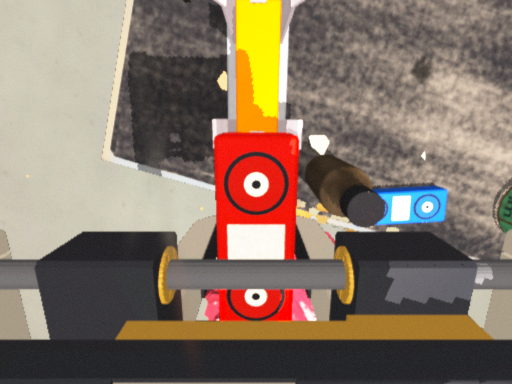

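```bash

python3 -m inch '[{"x":0,"y":0,"z":-30,"twist":0},{"x":0,"y":0,"z":-30,"twist":0},{"x":0,"y":0,"z":0,"twist":0},{"x":0,"y":0,"z":0,"twist":0}]'
python3 - <<'E'
from h import *
go(.562,.2055,.30,-73.9)
c=grab('wrist'); save(c['color'],'w4.png')
hsv=cv2.cvtColor(c['color'],cv2.COLOR_RGB2HSV); m=((hsv[...,0]>8)&(hsv[...,0]<34)&(hsv[...,1]>150)&(hsv[...,2]>150)).astype(np.uint8)
m[230:]=0
P=cloud(c)
n,l,st,_=cv2.connectedComponentsWithStats(m); 
for i in range(1,n):
    if st[i,4]<300: continue
    print(st[i]); v,u=np.nonzero(l==i); w=np.array([ray(c,a,b,.099)[:2] for a,b in zip(u,v)],np.float32); print(cv2.minAreaRect(w)); print('z',np.percentile(P[l==i][:,2],[5,50,95]))
s=(P[...,2]>.134)&(P[...,2]<.15)&(P[...,0]>.48)&(P[...,1]>.15)
q=P[s][:,:2].astype(np.float32); print(len(q),cv2.minAreaRect(q)); 
E
```

```text
t: 7.7
tool_pos: [0.3974, 0.1577, 0.3948]
orientation: [-1.329, 0.998, -0.999]
force: [1.0, -0.1, -1.3]
opening: 0.0448
t 7.70 tcp [0.3974 0.1577 0.3948] q [ 0.26 -0.35  1.95  0.    1.54  1.55] axis [ 1.1e-03  3.0e-04 -1.0e+00]
tool shift x -0.1 z 171.2 mm down 94.8 mm az -73.8 twist 0.001 F [ 1.  -0.1 -1.3] open 0.0448
[ 235    0   45   71 3007]
((0.5331555604934692, 0.19513137638568878), (0.05673171952366829, 0.039423562586307526), 15.791446685791016)
z [0.09759394 0.09891012 0.10016506]
977 ((0.5060164928436279, 0.18745476007461548), (0.030835464596748352, 0.07315120846033096), 15.578795433044434)
```

View pics/w4.png

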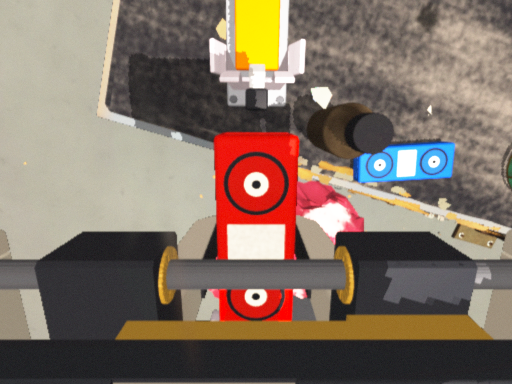

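```bash

python3 -m inch '[{"x":-36,"y":0,"z":27,"twist":0},{"x":-37,"y":0,"z":28,"twist":0},{"x":-37,"y":0,"z":28,"twist":0},{"x":0,"y":0,"z":28,"twist":0},{"x":0,"y":0,"z":0,"twist":0},{"x":0,"y":0,"z":0,"twist":0}]'
python3 - <<'E'
from h import *
go(.562,.2055,.30,-73.9)
c=grab('wrist'); save(c['color'],'w5.png')
hsv=cv2.cvtColor(c['color'],cv2.COLOR_RGB2HSV); m=((hsv[...,0]>8)&(hsv[...,0]<34)&(hsv[...,1]>150)&(hsv[...,2]>150)).astype(np.uint8)
m[230:]=0
P=cloud(c)
n,l,st,_=cv2.connectedComponentsWithStats(m); 
for i in range(1,n):
    if st[i,4]<300: continue
    print(st[i]); v,u=np.nonzero(l==i); w=np.array([ray(c,a,b,.099)[:2] for a,b in zip(u,v)],np.float32); print(cv2.minAreaRect(w)); print('z',np.percentile(P[l==i][:,2],[5,50,95]))
s=(P[...,2]>.134)&(P[...,2]<.15)&(P[...,0]>.48)&(P[...,1]>.15)
s[230:]=0
n,l,st,_=cv2.connectedComponentsWithStats(s.astype(np.uint8)) 
for i in range(1,n):
    if st[i,4]<100: continue
    q=P[l==i][:,:2].astype(np.float32); print(st[i],cv2.minAreaRect(q)); 
E
```

```text
t: 8.35
tool_pos: [0.4745, 0.2944, 0.3937]
orientation: [-1.331, 1.001, -1.0]
force: [-0.4, -0.3, -1.1]
opening: 0.0447
t 8.35 tcp [0.4745 0.2944 0.3937] q [ 0.46  0.02  1.62 -0.    1.5   1.75] axis [-1.6e-03 -8.0e-04 -1.0e+00]
tool shift x 109.6 z 59.7 mm down 93.7 mm az -73.9 twist -0.000 F [-0.4 -0.3 -1.1] open 0.0447
[ 346   64   54  124 5000]
((0.5618442893028259, 0.20390409231185913), (0.1151750460267067, 0.04124991595745087), 15.5551118850708)
z [0.09720885 0.09875029 0.09996183]
[352  29  34  46 480] ((0.6129751205444336, 0.24813318252563477), (0.01726507395505905, 0.03647112101316452), 73.59709167480469)
[416  30  28  13 278] ((0.6356767416000366, 0.20200537145137787), (0.0072068884037435055, 0.016271015629172325), 15.233550071716309)
[431  40  20  36 474] ((0.6239560842514038, 0.1868102252483368), (0.024157149717211723, 0.008729060180485249), 15.990123748779297)
[341 180  25  36 322] ((0.496021568775177, 0.2150077372789383), (0.03675205260515213, 0.01641986332833767), 49.69304656982422)
[394 180  34  36 500] ((0.5114762783050537, 0.1594543308019638), (0.017778225243091583, 0.03667443245649338), 72.88829040527344)
```

View pics/w5.png

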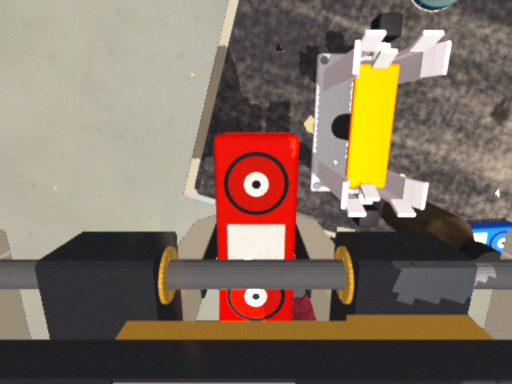

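```bash

cat >> h.py <<'E'
def inhand(c):
    h,w=c['depth'].shape; u,v=np.meshgrid(np.arange(w),np.arange(h)); d=c['depth']
    P=np.stack([(u-c['cx'])/c['fx']*d,(v-c['cy'])/c['fy']*d,d],-1); T=np.array(c['tool_from_camera'])
    return P@T[:3,:3].T+T[:3,3]
E
python3 - <<'E'
from h import *
c=load('wrist'); Q=inhand(c)*1e3
for v in list(range(126,160,3))+[200,240]: print(v,c['color'][v,256],np.round(Q[v,256],1),np.round(Q[v,225],1))
print(np.round(Q[200,[212,214,216,218,220,256,290,293,295,297,299]],1))
E
```

```text
126 [50 46 44] [  1.3 394.7  59.8] [-39.5 396.7  59.8]
129 [50 48 46] [  1.3 394.6  56. ] [-39.3 394.1  56. ]
132 [168  32  32] [  1.  178.8  61.1] [-16.1 176.7  61.2]
135 [200  14   4] [  0.9 168.6  60. ] [-15.1 167.4  60. ]
138 [231  16   1] [  0.9 166.1  58.6] [-15.  165.8  58.6]
141 [238  22  12] [  0.9 165.8  57.1] [-15.1 166.1  57.1]
144 [237  23  14] [  0.9 166.3  55.5] [-15.1 165.7  55.6]
147 [237  18   5] [  0.9 166.2  54. ] [-15.3 167.7  53.8]
150 [234  23  13] [  0.9 166.7  52.4] [-15.2 166.6  52.4]
153 [39 38 39] [  0.9 165.5  50.9] [-15.4 167.5  50.7]
156 [175  28  25] [  0.9 164.8  49.5] [-15.4 166.9  49.2]
159 [221  27  21] [  0.9 165.5  47.8] [-15.2 165.2  47.9]
200 [218  18  14] [  0.9 166.2  25.4] [-15.9 166.   25.4]
240 [248 242 229] [  0.9 165.9   2. ] [-16.5 165.4   2.2]
[[-62.  406.1 -44.1]
 [-59.2 406.7 -44.3]
 [-20.9 166.5  25.3]
 [-19.7 166.2  25.4]
 [-18.7 166.3  25.3]
 [  0.9 166.2  25.4]
 [ 19.5 167.   25.1]
 [ 21.  165.6  25.5]
 [ 22.4 167.9  24.8]
 [ 58.3 394.  -40.7]
 [ 61.1 394.  -40.7]]
```

```bash

python3 -c "
from h import *
go(.562,.2043,.345,-74.2)"
python3 -m inch '[{"x":37,"y":0,"z":20,"twist":0},{"x":37,"y":0,"z":20,"twist":0},{"x":36,"y":0,"z":20,"twist":0},{"x":0,"y":25,"z":0,"twist":0.005},{"x":0,"y":20,"z":0,"twist":0},{"x":0,"y":0,"z":0,"twist":0},{"x":0,"y":0,"z":0,"twist":0}]'
python3 - <<'E'
from h import *
go(.562,.2043,.30,-74.2)
for n in ('wrist','side','top'):
    c=grab(n); save(c['color'],n+'6.png')
c=load('side'); save(cv2.resize(c['color'][200:330,210:340],None,fx=4.5,fy=4.5,interpolation=cv2.INTER_CUBIC),'s6.png')
E
```

```text
t 8.40 tcp [0.4741 0.294  0.3941] q [ 0.46  0.02  1.62 -0.    1.5   1.75] axis [-1.2e-03 -6.0e-04 -1.0e+00]
tool shift x 110.4 z 59.9 mm down 49.1 mm az -74.0 twist 0.004 F [-0.2 -0.3 -1.8] open 0.0447
t: 9.1
tool_pos: [0.5615, 0.2046, 0.3502]
orientation: [-1.327, 1.005, -1.004]
force: [0.2, 0.3, -1.5]
opening: 0.0446
t 9.10 tcp [0.5615 0.2046 0.3502] q [0.26 0.15 1.56 0.   1.43 1.56] axis [-5.e-04 -0.e+00 -1.e+00]
tool shift x 0.4 z 0.5 mm down 50.2 mm az -74.3 twist -0.001 F [ 0.2  0.3 -1.5] open 0.0446
```

View pics/s6.png

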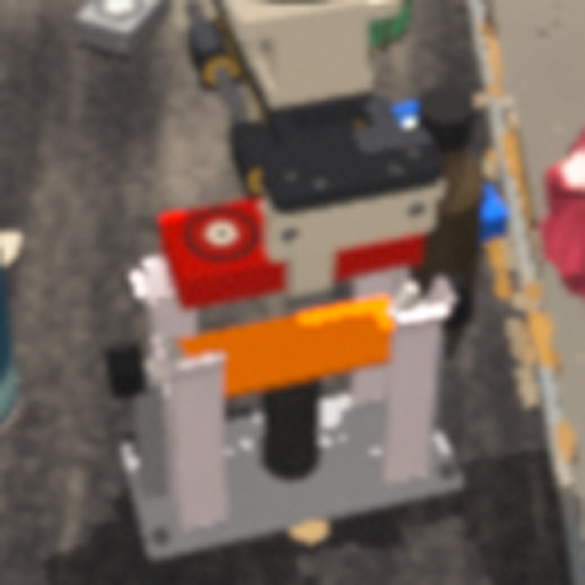

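View pics/wrist6.png

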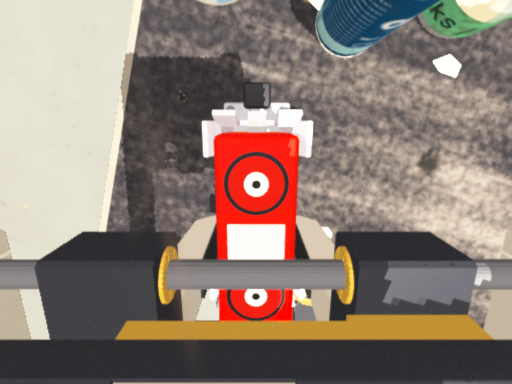

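```bash

python3 -m inch '[{"x":0,"y":10,"z":0,"twist":0},{"x":0,"y":10,"z":0,"twist":0},{"x":0,"y":8,"z":0,"twist":0},{"x":0,"y":6,"z":0,"twist":0},{"x":0,"y":0,"z":0,"twist":0}]'
python3 -m inch '[{"x":0,"y":4,"z":0,"twist":0},{"x":0,"y":4,"z":0,"twist":0},{"x":0,"y":0,"z":0,"twist":0}]'
python3 - <<'E'
from h import *
go(.562,.2043,.26,-74.2)
c=grab('wrist');Q=inhand(c)*1e3; print(np.round(Q[[132,135,138,200],256],1)); save(c['color'],'w7.png')
E
```

```text
t: 9.75
tool_pos: [0.5614, 0.2048, 0.3139]
orientation: [-1.329, 1.006, -1.003]
force: [0.4, -0.7, -0.7]
opening: 0.0446
t: 10.05
tool_pos: [0.5618, 0.2048, 0.3071]
orientation: [-1.327, 1.005, -1.004]
force: [-0.4, -0.3, -1.5]
opening: 0.0448
t 10.05 tcp [0.5618 0.2048 0.3071] q [ 0.26  0.19  1.6  -0.    1.35  1.56] axis [-7.e-04 -2.e-04 -1.e+00]
tool shift x 0.6 z 0.2 mm down 47.1 mm az -74.3 twist -0.001 F [-0.4 -0.3 -1.5] open 0.0448
[[  1.  178.7  61.1]
 [  0.9 168.4  60. ]
 [  0.9 165.8  58.6]
 [  0.9 166.4  25.3]]
```

```bash

python3 -m inch '[{"x":0,"y":4,"z":0,"twist":0},{"x":0,"y":4,"z":0,"twist":0},{"x":0,"y":4,"z":0,"twist":0},{"x":0,"y":0,"z":0,"twist":0}]' - 55
python3 -m inch '[{"x":0,"y":4,"z":0,"twist":0},{"x":0,"y":4,"z":0,"twist":0},{"x":0,"y":4,"z":0,"twist":0},{"x":0,"y":0,"z":0,"twist":0}]' - 55
python3 - <<'E'
from h import *
go(.562,.2043,.26,-74.2)
c=grab('wrist');Q=inhand(c)*1e3; print(np.round(Q[[132,135,138,200],256],1)); save(c['color'],'w8.png')
E
```

```text
t: 10.5
tool_pos: [0.5619, 0.2049, 0.2953]
orientation: [-1.327, 1.005, -1.004]
force: [-0.7, 0.5, 0.1]
opening: 0.0446
t: 10.9
tool_pos: [0.5619, 0.2049, 0.2831]
orientation: [-1.327, 1.005, -1.004]
force: [0.6, 0.2, 0.9]
opening: 0.0447
t 10.90 tcp [0.5619 0.2049 0.2831] q [0.26 0.21 1.62 0.   1.31 1.56] axis [-4.e-04 -1.e-04 -1.e+00]
tool shift x 0.6 z 0.0 mm down 23.1 mm az -74.3 twist -0.001 F [0.6 0.2 0.9] open 0.0447
[[  1.  177.6  61.1]
 [  0.9 167.4  60. ]
 [  0.9 165.7  58.6]
 [  0.9 165.6  25.5]]
```

View pics/w8.png

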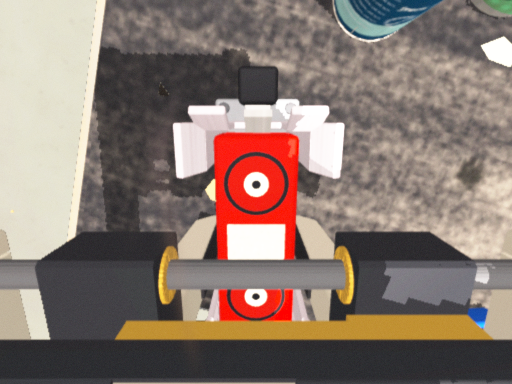

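```bash

python3 -m inch '[{"x":0,"y":4,"z":0,"twist":0},{"x":0,"y":4,"z":0,"twist":0},{"x":0,"y":4,"z":0,"twist":0},{"x":0,"y":0,"z":0,"twist":0}]' - 55
python3 -m inch '[{"x":0,"y":4,"z":0,"twist":0},{"x":0,"y":4,"z":0,"twist":0},{"x":0,"y":0,"z":0,"twist":0},{"x":0,"y":0,"z":0,"twist":0}]' - 55
python3 - <<'E'
from h import *
go(.562,.2043,.26,-74.2)
c=grab('wrist');Q=inhand(c)*1e3; print(np.round(Q[[132,135,138,200],256],1)); save(c['color'],'w9.png')
c=grab('side'); save(cv2.resize(c['color'][200:330,210:340],None,fx=4.5,fy=4.5,interpolation=cv2.INTER_CUBIC),'s9.png')
E
```

```text
t: 11.35
tool_pos: [0.5618, 0.2049, 0.271]
orientation: [-1.327, 1.005, -1.004]
force: [1.0, 1.0, 1.3]
opening: 0.0446
t: 11.75
tool_pos: [0.5619, 0.2049, 0.2636]
orientation: [-1.327, 1.005, -1.004]
force: [0.6, -0.2, 3.1]
opening: 0.0441
t 11.75 tcp [0.5619 0.2049 0.2636] q [ 0.26  0.23  1.64 -0.    1.27  1.56] axis [-4.e-04 -1.e-04 -1.e+00]
tool shift x 0.6 z 0.0 mm down 3.6 mm az -74.3 twist -0.001 F [ 0.6 -0.2  3.1] open 0.0441
[[  0.9 144.8  62.5]
 [  0.9 148.6  61. ]
 [  0.9 150.3  59.6]
 [  0.9 166.6  25.2]]
```

View pics/w9.png

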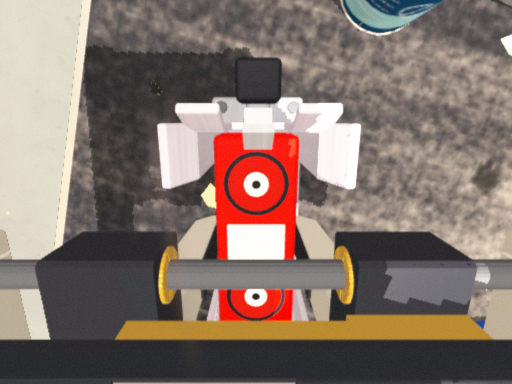

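View pics/s9.png

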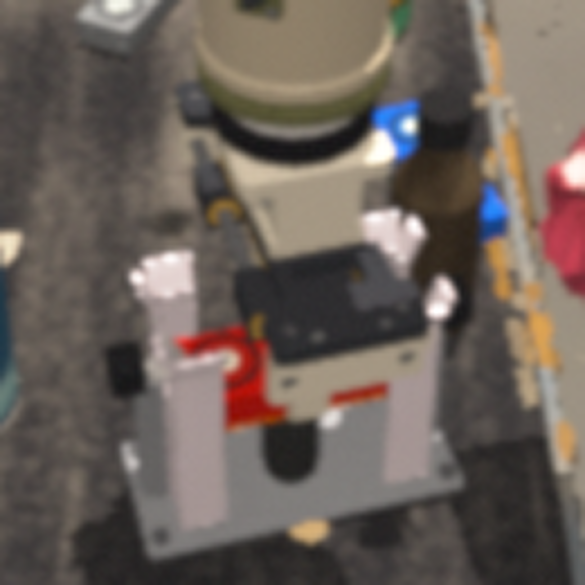

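```bash

python3 -m inch '[{"x":0,"y":1.5,"z":0,"twist":0},{"x":0,"y":0,"z":0,"twist":0},{"x":0,"y":0,"z":0,"twist":0}]' - 55
python3 -m inch '[{"x":0,"y":0,"z":0,"twist":0},{"x":0,"y":0,"z":0,"twist":0},{"x":0,"y":0,"z":0,"twist":0},{"x":0,"y":0,"z":0,"twist":0}]' 0.5
python3 -m inch '[{"x":0,"y":-20,"z":0,"twist":0},{"x":0,"y":-30,"z":0,"twist":0},{"x":0,"y":-30,"z":0,"twist":0},{"x":0,"y":-30,"z":0,"twist":0},{"x":0,"y":-30,"z":0,"twist":0},{"x":0,"y":0,"z":0,"twist":0},{"x":0,"y":0,"z":0,"twist":0}]' 
python3 - <<'E'
from h import *
go(.486,-.3353,.40,12.3)
c=grab('wrist');save(c['color'],'w10.png')
for r in rects(c,z=.1): print(r)
c=grab('side'); save(cv2.resize(c['color'][200:330,210:340],None,fx=4.5,fy=4.5,interpolation=cv2.INTER_CUBIC),'s10.png')
E
```

```text
t: 12.15
tool_pos: [0.5619, 0.2049, 0.2622]
orientation: [-1.327, 1.004, -1.004]
force: [-0.9, 0.5, 3.1]
opening: 0.0445
t: 12.55
tool_pos: [0.5618, 0.2049, 0.2619]
orientation: [-1.327, 1.005, -1.004]
force: [-0.7, -0.0, -0.4]
opening: 0.0687
t: 13.25
tool_pos: [0.5621, 0.205, 0.403]
orientation: [-1.325, 1.003, -1.005]
force: [-0.7, 0.5, -0.4]
opening: 0.0696
t 13.25 tcp [0.5621 0.205  0.403 ] q [0.26 0.13 1.5  0.   1.52 1.56] axis [ 1.8e-03  5.0e-04 -1.0e+00]
tool shift x 499.4 z -220.2 mm down 3.0 mm az -74.3 twist -1.511 F [-0.7  0.5 -0.4] open 0.0696
('red', 0.429, 0.1308, 110.9, 25.7, -74.3, array([285., 314.]))
('red', 0.5636, 0.2046, 118.3, 44.4, 15.4, array([256., 181.]))
('blue', 0.7218, 0.162, 69.6, 46.8, 78.5, array([347.,  32.]))
```

View pics/w10.png

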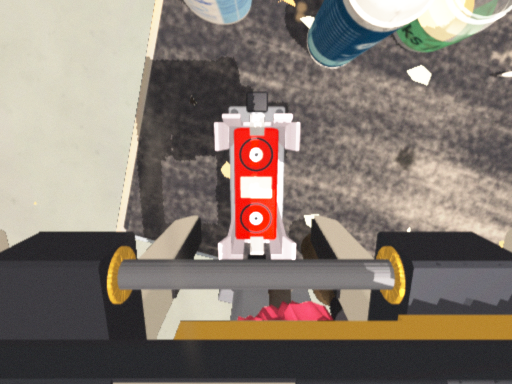

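View pics/s10.png

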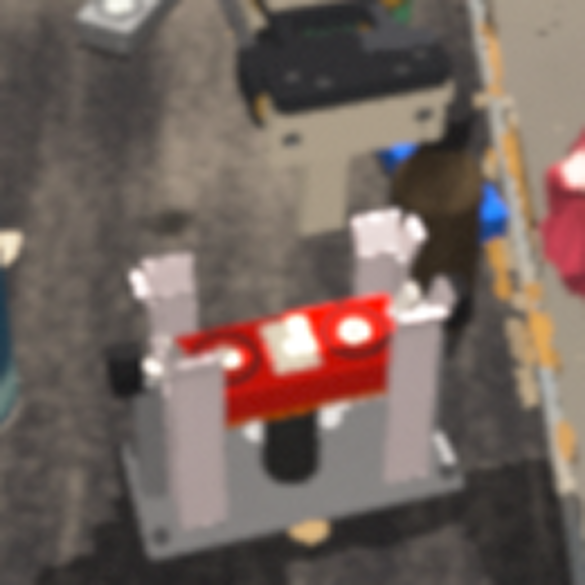

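```bash

python3 -m inch '[{"x":41,"y":0,"z":-18,"twist":0},{"x":41,"y":0,"z":-18,"twist":0},{"x":41,"y":0,"z":-18,"twist":0},{"x":42,"y":0,"z":-18,"twist":0},{"x":42,"y":0,"z":-18,"twist":0},{"x":42,"y":0,"z":-18,"twist":0},{"x":42,"y":0,"z":-18,"twist":0},{"x":42,"y":0,"z":-18,"twist":0},{"x":42,"y":0,"z":-19,"twist":0},{"x":42,"y":0,"z":-19,"twist":0},{"x":41,"y":0,"z":-19,"twist":0},{"x":41,"y":0,"z":-19,"twist":0}]' 1
python3 -m inch '[{"x":0,"y":0,"z":0,"twist":-0.137},{"x":0,"y":10,"z":0,"twist":-0.137},{"x":0,"y":10,"z":0,"twist":-0.137},{"x":0,"y":10,"z":0,"twist":-0.137},{"x":0,"y":10,"z":0,"twist":-0.137},{"x":0,"y":10,"z":0,"twist":-0.137},{"x":0,"y":10,"z":0,"twist":-0.137},{"x":0,"y":10,"z":0,"twist":-0.137},{"x":0,"y":10,"z":0,"twist":-0.137},{"x":0,"y":10,"z":0,"twist":-0.137},{"x":0,"y":10,"z":0,"twist":-0.141},{"x":0,"y":0,"z":0,"twist":0}]' 1
python3 - <<'E'
from h import *
go(.486,-.3353,.19,12.3)
c=grab('wrist');save(c['color'],'w11.png')
for r in rects(c): print(r)
E
```

```text
t: 14.55
tool_pos: [0.4846, -0.3366, 0.4001]
orientation: [-1.326, 1.007, -1.002]
force: [1.3, -0.1, 1.0]
opening: 0.0931
t: 15.75
tool_pos: [0.4845, -0.3342, 0.2985]
orientation: [-1.56, -0.167, 0.174]
force: [0.2, -0.1, 0.4]
opening: 0.0932
t 15.75 tcp [ 0.4845 -0.3342  0.2985] q [-0.69  0.18  1.64 -0.    1.34 -0.91] axis [-0.0047  0.0039 -1.    ]
tool shift x 1.8 z -2.2 mm down 108.5 mm az 12.4 twist 0.003 F [ 0.2 -0.1  0.4] open 0.0932
('yellow', 0.4854, -0.338, 120.3, 44.5, -77.8, array([256., 194.]))
```

View pics/w11.png

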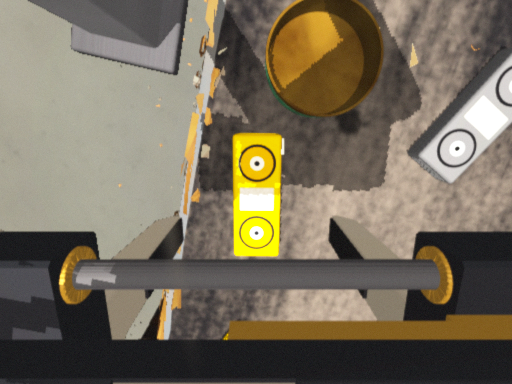

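```bash

python3 - <<'E'
from h import *
c=grab('wrist')
for r in rects(c): print(r)
go(.4854,-.3378,.19,12.3)
E
```

```text
('yellow', 0.4855, -0.3375, 119.8, 44.5, -78.1, array([256., 193.]))
t 15.85 tcp [ 0.4852 -0.3347  0.3009] q [-0.69  0.17  1.63  0.    1.34 -0.9 ] axis [-0.002   0.0017 -1.    ]
tool shift x -0.2 z -3.4 mm down 110.9 mm az 12.1 twist -0.004 F [0.4 0.3 0.7] open 0.0932
```

```bash

python3 -m inch '[{"x":0,"y":25,"z":-3,"twist":0},{"x":0,"y":25,"z":0,"twist":0},{"x":0,"y":25,"z":0,"twist":0},{"x":0,"y":15,"z":0,"twist":0},{"x":0,"y":10,"z":0,"twist":0},{"x":0,"y":6,"z":0,"twist":0},{"x":0,"y":4,"z":0,"twist":0},{"x":0,"y":0,"z":0,"twist":0},{"x":0,"y":0,"z":0,"twist":0}]' 0.6
python3 - <<'E'
from h import *
go(.4854,-.3375,.19,12.1)
E
```

```text
t: 16.75
tool_pos: [0.4866, -0.3383, 0.1932]
orientation: [-1.565, -0.169, 0.168]
force: [0.2, -0.4, -0.7]
opening: 0.0745
t 16.75 tcp [ 0.4866 -0.3383  0.1932] q [-0.69  0.31  1.69  0.    1.14 -0.91] axis [ 1.1e-03 -9.0e-04 -1.0e+00]
tool shift x -1.2 z 1.2 mm down 3.2 mm az 12.3 twist 0.004 F [ 0.2 -0.4 -0.7] open 0.0745
```

```bash

python3 -m inch '[{"x":-1,"y":0,"z":0.5,"twist":0},{"x":0,"y":0,"z":0,"twist":0}]'
python3 -m inch '[{"x":0,"y":0,"z":0,"twist":0},{"x":0,"y":0,"z":0,"twist":0},{"x":0,"y":0,"z":0,"twist":0},{"x":0,"y":0,"z":0,"twist":0},{"x":0,"y":0,"z":0,"twist":0},{"x":0,"y":0,"z":0,"twist":0},{"x":0,"y":0,"z":0,"twist":0}]' -1 55
python3 -m inch '[{"x":0,"y":-15,"z":0,"twist":0},{"x":0,"y":-30,"z":0,"twist":0},{"x":0,"y":-40,"z":0,"twist":0},{"x":0,"y":-40,"z":0,"twist":0},{"x":0,"y":-40,"z":0,"twist":0},{"x":0,"y":-40,"z":0,"twist":0},{"x":0,"y":0,"z":0,"twist":0},{"x":0,"y":0,"z":0,"twist":0}]'
python3 - <<'E'
from h import *
go(.562,.2045,.19,-74.2)
c=grab('wrist');save(c['color'],'w12.png')
Q=inhand(c)*1e3; print(np.round(Q[[129,132,135,138,200,240],256],1))
print(np.round(Q[200,[212,214,216,218,220,256,290,293,295,297,299]],1))
E
```

```text
t: 16.95
tool_pos: [0.4853, -0.3378, 0.1928]
orientation: [-1.565, -0.169, 0.168]
force: [-0.1, 0.4, -0.7]
opening: 0.0741
t: 17.65
tool_pos: [0.4852, -0.3377, 0.1922]
orientation: [-1.564, -0.169, 0.169]
force: [0.1, 0.9, 0.0]
opening: 0.0447
t: 18.45
tool_pos: [0.4853, -0.3378, 0.3994]
orientation: [-1.567, -0.171, 0.167]
force: [-0.1, 0.3, -2.1]
opening: 0.0448
t 18.45 tcp [ 0.4853 -0.3378  0.3994] q [-0.69  0.11  1.52  0.    1.51 -0.91] axis [ 0.0027 -0.0022 -1.    ]
tool shift x 190.3 z 513.9 mm down 209.4 mm az 12.3 twist 1.510 F [-0.1  0.3 -2.1] open 0.0448
[[1.300e+00 4.001e+02 5.420e+01]
 [1.300e+00 3.988e+02 5.040e+01]
 [5.000e-01 1.706e+02 5.880e+01]
 [5.000e-01 1.688e+02 5.740e+01]
 [5.000e-01 1.675e+02 2.390e+01]
 [5.000e-01 1.677e+02 1.000e-01]]
[[-61.1 400.9 -44.2]
 [-58.1 399.7 -43.9]
 [-21.9 170.4  23.1]
 [-20.5 168.6  23.6]
 [-19.4 168.7  23.6]
 [  0.5 167.5  23.9]
 [ 19.3 168.8  23.5]
 [ 20.8 167.5  23.9]
 [ 22.5 171.4  22.8]
 [ 59.5 401.  -44.4]
 [ 62.1 399.4 -43.9]]
```

View pics/w12.png

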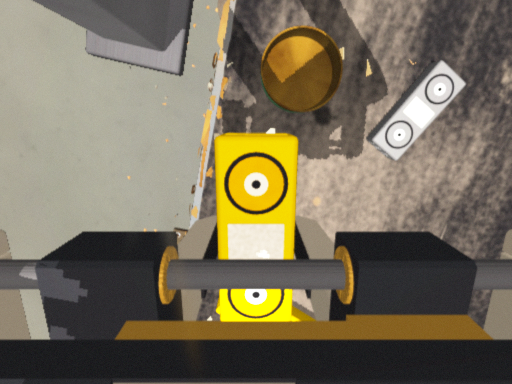

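```bash

python3 -m inch '[{"x":16,"y":0,"z":43,"twist":0},{"x":16,"y":0,"z":43,"twist":0},{"x":16,"y":0,"z":43,"twist":0},{"x":16,"y":0,"z":43,"twist":0},{"x":16,"y":0,"z":43,"twist":0},{"x":16,"y":0,"z":43,"twist":0},{"x":16,"y":0,"z":43,"twist":0},{"x":16,"y":0,"z":43,"twist":0},{"x":16,"y":0,"z":43,"twist":0},{"x":16,"y":0,"z":43,"twist":0},{"x":16,"y":0,"z":43,"twist":0},{"x":14,"y":0,"z":41,"twist":0}]'
python3 -m inch '[{"x":0,"y":0,"z":0,"twist":0.137},{"x":0,"y":0,"z":0,"twist":0.137},{"x":0,"y":0,"z":0,"twist":0.137},{"x":0,"y":0,"z":0,"twist":0.137},{"x":0,"y":0,"z":0,"twist":0.137},{"x":0,"y":0,"z":0,"twist":0.137},{"x":0,"y":0,"z":0,"twist":0.137},{"x":0,"y":0,"z":0,"twist":0.137},{"x":0,"y":0,"z":0,"twist":0.137},{"x":0,"y":0,"z":0,"twist":0.137},{"x":0,"y":0,"z":0,"twist":0.138},{"x":0,"y":0,"z":0,"twist":0}]'
python3 -c "
from h import *
go(.5629,.2052,.35,-74.3)"
```

```text
t: 19.7
tool_pos: [0.5604, 0.2069, 0.3946]
orientation: [-1.565, -0.166, 0.172]
force: [0.7, -0.9, -1.4]
opening: 0.0444
t: 20.9
tool_pos: [0.5606, 0.2048, 0.3947]
orientation: [-1.33, 1.007, -1.002]
force: [-0.5, -0.5, -2.3]
opening: 0.0446
t 20.90 tcp [0.5606 0.2048 0.3947] q [ 0.26  0.13  1.51 -0.    1.51  1.56] axis [-0.0041 -0.0012 -1.    ]
tool shift x 0.2 z 3.1 mm down 44.7 mm az -74.2 twist 0.001 F [-0.5 -0.5 -2.3] open 0.0446
```

```bash

python3 -m inch '[{"x":0,"y":20,"z":2,"twist":0},{"x":0,"y":25,"z":0,"twist":0},{"x":0,"y":0,"z":0,"twist":0},{"x":0,"y":0,"z":0,"twist":0}]'
python3 -c "
from h import *
go(.5629,.2052,.307,-74.3)
c=grab('wrist');save(c['color'],'w13.png')"
```

```text
t: 21.3
tool_pos: [0.5625, 0.2054, 0.351]
orientation: [-1.331, 1.002, -0.999]
force: [-0.1, 0.3, -1.1]
opening: 0.0446
t 21.30 tcp [0.5625 0.2054 0.351 ] q [0.26 0.16 1.56 0.   1.43 1.56] axis [-3.1e-03 -8.0e-04 -1.0e+00]
tool shift x 0.3 z 0.8 mm down 44.0 mm az -73.9 twist 0.006 F [-0.1  0.3 -1.1] open 0.0446
```

View pics/w13.png

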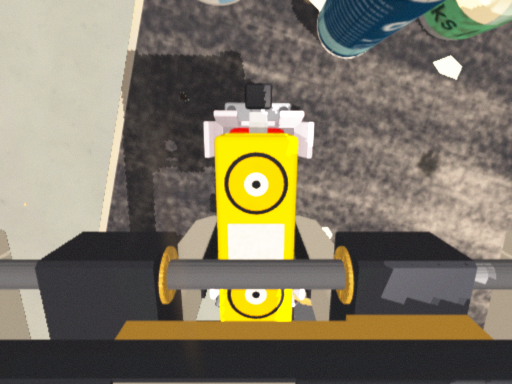

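```bash

python3 -m inch '[{"x":0.5,"y":12,"z":0.5,"twist":0.004},{"x":0,"y":12,"z":0,"twist":0},{"x":0,"y":12,"z":0,"twist":0},{"x":0,"y":0,"z":0,"twist":0},{"x":0,"y":0,"z":0,"twist":0}]'
python3 -c "
from h import *
go(.5629,.2052,.307,-74.3)
c=grab('wrist');save(c['color'],'w14.png')"
```

```text
t: 21.85
tool_pos: [0.5634, 0.2051, 0.3155]
orientation: [-1.328, 1.006, -1.005]
force: [-0.1, 0.7, -1.1]
opening: 0.0445
t 21.85 tcp [0.5634 0.2051 0.3155] q [0.26 0.19 1.59 0.   1.37 1.56] axis [-1.4e-03 -4.0e-04 -1.0e+00]
tool shift x -0.2 z -0.2 mm down 8.5 mm az -74.3 twist -0.000 F [-0.1  0.7 -1.1] open 0.0445
```

View pics/w14.png

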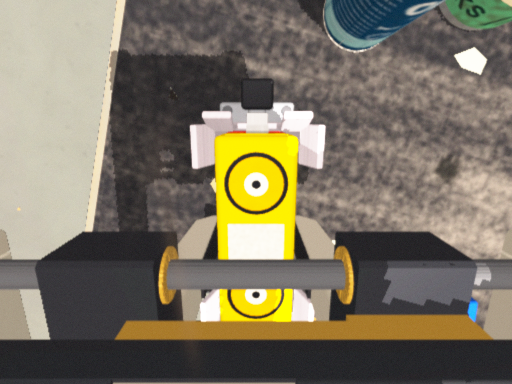

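```bash

python3 -m inch '[{"x":0,"y":4,"z":0,"twist":0},{"x":0,"y":4,"z":0,"twist":0},{"x":0,"y":4,"z":0,"twist":0},{"x":0,"y":4,"z":0,"twist":0},{"x":0,"y":4,"z":0,"twist":0},{"x":0,"y":0,"z":0,"twist":0}]' - 60
python3 -m inch '[{"x":0,"y":4,"z":0,"twist":0},{"x":0,"y":4,"z":0,"twist":0},{"x":0,"y":4,"z":0,"twist":0},{"x":0,"y":0,"z":0,"twist":0}]' - 60
python3 -m inch '[{"x":0,"y":4,"z":0,"twist":0},{"x":0,"y":4,"z":0,"twist":0},{"x":0,"y":4,"z":0,"twist":0},{"x":0,"y":4,"z":0,"twist":0},{"x":0,"y":3,"z":0,"twist":0},{"x":0,"y":0,"z":0,"twist":0},{"x":0,"y":0,"z":0,"twist":0}]' - 60
python3 - <<'E'
from h import *
go(.5629,.2052,.263,-74.2)
c=grab('wrist');Q=inhand(c)*1e3; print(np.round(Q[[132,135,138,200],256],1)); save(c['color'],'w15.png')
E
```

```text
t: 22.5
tool_pos: [0.5638, 0.2052, 0.296]
orientation: [-1.326, 1.005, -1.005]
force: [0.8, 0.1, 0.3]
opening: 0.0443
t: 22.9
tool_pos: [0.5636, 0.2052, 0.2836]
orientation: [-1.327, 1.005, -1.005]
force: [0.7, 0.3, 1.3]
opening: 0.0447
t: 23.6
tool_pos: [0.5636, 0.2052, 0.2652]
orientation: [-1.327, 1.005, -1.005]
force: [-0.6, -0.3, 4.8]
opening: 0.0447
t 23.60 tcp [0.5636 0.2052 0.2652] q [0.26 0.24 1.63 0.   1.28 1.56] axis [-3.e-04 -1.e-04 -1.e+00]
tool shift x -0.2 z -0.6 mm down 2.2 mm az -74.3 twist -0.002 F [-0.6 -0.3  4.8] open 0.0447
[[  0.9 146.2  62.4]
 [  0.9 146.5  61.1]
 [  0.9 149.2  59.6]
 [  0.9 168.9  24.6]]
```

View pics/w15.png

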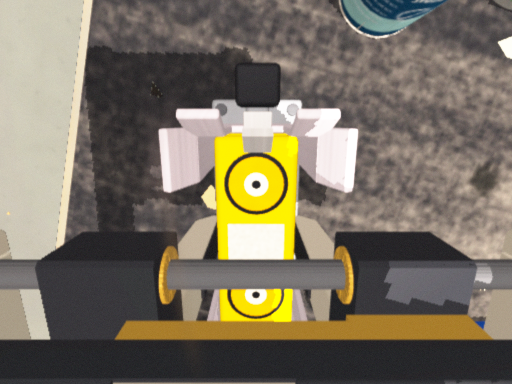

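```bash

python3 -m inch '[{"x":0,"y":2,"z":0,"twist":0},{"x":0,"y":0,"z":0,"twist":0},{"x":0,"y":0,"z":0,"twist":0}]'
python3 -m inch '[{"x":0,"y":0,"z":0,"twist":0},{"x":0,"y":0,"z":0,"twist":0},{"x":0,"y":0,"z":0,"twist":0},{"x":0,"y":0,"z":0,"twist":0}]' 0.5
python3 -m inch '[{"x":0,"y":-20,"z":0,"twist":0},{"x":0,"y":-30,"z":0,"twist":0},{"x":0,"y":-30,"z":0,"twist":0},{"x":0,"y":-30,"z":0,"twist":0},{"x":0,"y":-30,"z":0,"twist":0},{"x":0,"y":0,"z":0,"twist":0},{"x":0,"y":0,"z":0,"twist":0}]' 
python3 - <<'E'
from h import *
c=grab('wrist');save(c['color'],'w16.png')
for r in rects(c,z=.1): print(r)
P=cloud(c)
for p in [(140,256),(160,256),(187,256),(215,256),(235,256),(187,240),(187,272)]: print(p,c['color'][p],np.round(P[p],4))
c=grab('side'); save(cv2.resize(c['color'][200:330,210:340],None,fx=4.5,fy=4.5,interpolation=cv2.INTER_CUBIC),'s16.png')
c=grab('top'); save(c['color'],'top16.png')
for r in rects(c,z=.024): print(r)
go(.4651,-.0205,.19,19.4)
E
```

```text
t: 23.95
tool_pos: [0.5637, 0.2052, 0.2633]
orientation: [-1.326, 1.005, -1.005]
force: [0.6, -0.4, 3.8]
opening: 0.0446
t: 24.35
tool_pos: [0.5635, 0.2052, 0.2628]
orientation: [-1.327, 1.006, -1.005]
force: [-0.6, 1.3, 0.6]
opening: 0.0688
t: 25.05
tool_pos: [0.5638, 0.2053, 0.4039]
orientation: [-1.325, 1.004, -1.006]
force: [-0.1, -0.2, -1.2]
opening: 0.0696
('red', 0.4292, 0.1313, 110.1, 24.4, -74.4, array([285., 314.]))
('yellow', 0.5649, 0.2049, 118.8, 44.2, 15.9, array([256., 182.]))
('blue', 0.7222, 0.1625, 70.3, 47.3, 76.7, array([346.,  33.]))
(140, 256) [255 255   0] [0.6109 0.2173 0.101 ]
(160, 256) [255 255 255] [0.5916 0.2119 0.1004]
(187, 256) [255 255 255] [0.5644 0.2043 0.1008]
(215, 256) [255 255 255] [0.5347 0.1959 0.1005]
(235, 256) [255 255   0] [0.5119 0.1895 0.0988]
(187, 240) [254 248  93] [0.5598 0.2203 0.1003]
(187, 272) [254 245   0] [0.5686 0.1881 0.0995]
('red', 0.3217, 0.1072, 207.5, 137.0, -43.8, array([186., 298.]))
('yellow', 0.528, 0.208, 44.3, 41.9, 20.5, array([157., 229.]))
('yellow', 0.5547, -0.5495, 158.7, 60.9, -22.2, array([397., 226.]))
('blue', 0.4651, -0.0195, 120.7, 44.7, -70.6, array([228., 251.]))
t 25.20 tcp [0.5633 0.2051 0.4012] q [ 0.26  0.13  1.49 -0.    1.52  1.56] axis [-2.9e-03 -8.0e-04 -1.0e+00]
tool shift x 190.7 z -155.0 mm down 211.2 mm az -74.3 twist -1.636 F [-0.1 -0.1 -1.6] open 0.0697
```

View pics/w16.png

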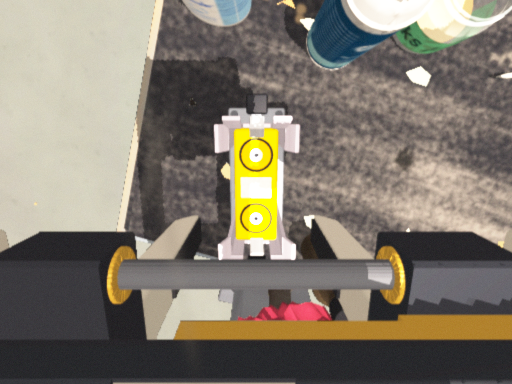

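View pics/s16.png

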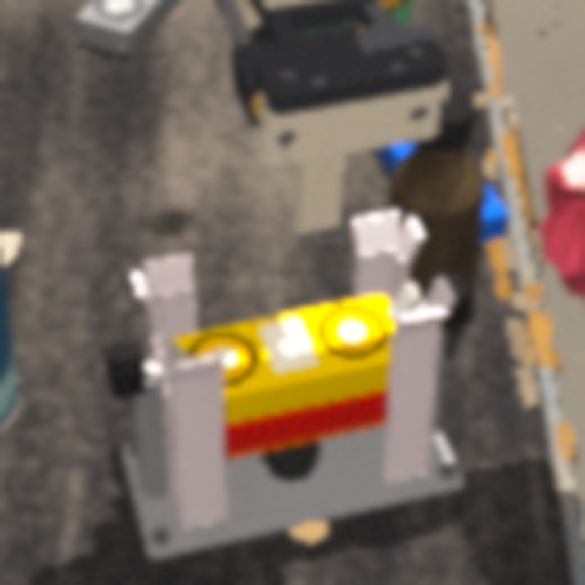

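```bash

python3 -m inch '[{"x":32,"y":0,"z":-26,"twist":0},{"x":32,"y":0,"z":-26,"twist":0},{"x":32,"y":0,"z":-26,"twist":0},{"x":32,"y":0,"z":-26,"twist":0},{"x":31,"y":0,"z":-25,"twist":0},{"x":31,"y":0,"z":-25,"twist":0},{"x":0,"y":0,"z":0,"twist":0}]' 0.6
python3 -m inch '[{"x":0,"y":0,"z":0,"twist":-0.136},{"x":0,"y":0,"z":0,"twist":-0.136},{"x":0,"y":0,"z":0,"twist":-0.136},{"x":0,"y":0,"z":0,"twist":-0.136},{"x":0,"y":0,"z":0,"twist":-0.136},{"x":0,"y":0,"z":0,"twist":-0.136},{"x":0,"y":8,"z":0,"twist":-0.136},{"x":0,"y":8,"z":0,"twist":-0.136},{"x":0,"y":8,"z":0,"twist":-0.136},{"x":0,"y":8,"z":0,"twist":-0.136},{"x":0,"y":8,"z":0,"twist":-0.136},{"x":0,"y":8,"z":0,"twist":-0.14}]'
python3 -m inch '[{"x":0,"y":0,"z":0,"twist":0},{"x":0,"y":0,"z":0,"twist":0}]'
python3 - <<'E'
from h import *
go(.4651,-.0205,.19,19.4)
c=grab('wrist');save(c['color'],'w17.png')
for r in rects(c): print(r)
P=cloud(c); s=(P[...,2]>.13)&(P[...,2]<.17); s[230:]=0; q=P[s]; print(len(q),np.percentile(q,[2,50,98],axis=0))
s=(P[...,2]>.03)&(P[...,2]<.17); s[230:]=0
for zz in np.arange(.03,.17,.02):
    k=s&(abs(P[...,2]-zz)<.01); print(zz.round(2),k.sum(),P[k].min(0).round(3),P[k].max(0).round(3)) if k.sum()>5 else 0
E
```

```text
t: 25.9
tool_pos: [0.4652, -0.0226, 0.4018]
orientation: [-1.327, 1.01, -1.007]
force: [0.3, 0.4, 0.0]
opening: 0.0746
t: 27.1
tool_pos: [0.4666, -0.0187, 0.3536]
orientation: [-1.553, -0.269, 0.272]
force: [0.1, -0.5, -0.1]
opening: 0.0743
t: 27.3
tool_pos: [0.4666, -0.0189, 0.3545]
orientation: [-1.554, -0.262, 0.264]
force: [0.1, 1.0, 0.6]
opening: 0.0746
t 27.30 tcp [ 0.4666 -0.0189  0.3545] q [-0.15 -0.21  1.91  0.    1.44 -0.49] axis [-1.7e-03  4.0e-04 -1.0e+00]
tool shift x -1.7 z -1.1 mm down 164.5 mm az 19.2 twist -0.003 F [0.1 1.  0.6] open 0.0746
('red', 0.5976, 0.208, 108.6, 12.1, 14.6, array([456.,  11.]))
('red', 0.3356, 0.0631, 170.5, 119.1, 19.2, array([162.,  48.]))
('yellow', 0.4165, 0.1003, 43.0, 16.3, 88.0, array([250.,  57.]))
('yellow', 0.6015, 0.2185, 92.6, 6.0, 15.5, array([466.,   2.]))
('blue', 0.4643, -0.0207, 119.8, 45.1, -70.0, array([255., 182.]))
2781 [[0.46256533 0.07289615 0.1433986 ]
 [0.47627562 0.08683876 0.16120938]
 [0.49127562 0.1019939  0.16301851]]
0.03 341 [0.406 0.058 0.03 ] [0.634 0.207 0.04 ]
0.05 1643 [0.298 0.016 0.04 ] [0.634 0.2   0.06 ]
0.07 3026 [0.284 0.011 0.06 ] [0.631 0.197 0.08 ]
0.09 7302 [0.277 0.014 0.08 ] [0.614 0.194 0.1  ]
0.11 9978 [0.296 0.022 0.1  ] [0.528 0.163 0.12 ]
0.13 448 [0.46 0.07 0.12] [0.493 0.098 0.14 ]
0.15 455 [0.462 0.072 0.14 ] [0.493 0.104 0.16 ]
0.17 2319 [ 0.422 -0.032  0.16 ] [0.503 0.104 0.17 ]
```

View pics/w17.png

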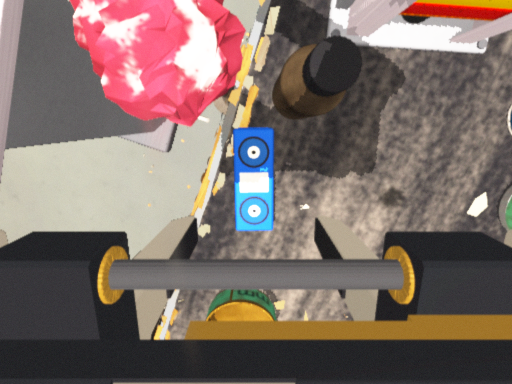

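```bash

python3 - <<'E'
from h import *
c=load('wrist'); c2=load('top')
for cc in (c,c2):
    P=cloud(cc); 
    if cc is c: P=P.copy(); P[230:]=np.nan
    d=P[...,:2]-np.array([.4643,-.0207]); a=d@np.array([.943,.332]); b=d@np.array([-.332,.943])
    for zl in (.07,.09,.11,.14):
        k=(P[...,2]>zl)&(P[...,2]<.2)&(abs(a)<.12)&(b>-.05)&(b<.13)
        print(zl,k.sum(), 'min across for along bins', [(lo, np.round(b[k&(a>lo/1e3)&(a<(lo+20)/1e3)].min(),3)) for lo in range(-120,120,20) if (k&(a>lo/1e3)&(a<(lo+20)/1e3)).any()])
E
```

```text
0.07 15489 min across for along bins [(-120, np.float64(0.069)), (-100, np.float64(0.069)), (-80, np.float64(0.07)), (-60, np.float64(0.009)), (-40, np.float64(0.001)), (-20, np.float64(0.099)), (20, np.float64(0.0)), (40, np.float64(0.001)), (60, np.float64(0.074))]
0.09 14013 min across for along bins [(-120, np.float64(0.079)), (-100, np.float64(0.079)), (-80, np.float64(0.076)), (-60, np.float64(0.009)), (-40, np.float64(0.001)), (20, np.float64(0.0)), (40, np.float64(0.001)), (60, np.float64(0.074))]
0.11 6224 min across for along bins [(-120, np.float64(0.109)), (-100, np.float64(0.113)), (-80, np.float64(0.087)), (-60, np.float64(0.009)), (-40, np.float64(0.001)), (20, np.float64(0.0)), (40, np.float64(0.001)), (60, np.float64(0.078))]
0.14 3493 min across for along bins [(-60, np.float64(0.009)), (-40, np.float64(0.001)), (20, np.float64(0.0)), (40, np.float64(0.001)), (60, np.float64(0.089))]
0.07 911 min across for along bins [(-120, np.float64(0.073)), (-100, np.float64(0.071)), (-80, np.float64(0.071)), (-60, np.float64(0.073)), (-40, np.float64(0.084)), (-20, np.float64(0.102)), (20, np.float64(0.076)), (40, np.float64(0.072)), (60, np.float64(0.077))]
0.09 767 min across for along bins [(-120, np.float64(0.081)), (-100, np.float64(0.081)), (-80, np.float64(0.081)), (-60, np.float64(0.08)), (-40, np.float64(0.091)), (-20, np.float64(0.111)), (20, np.float64(0.076)), (40, np.float64(0.072)), (60, np.float64(0.077))]
0.11 264 min across for along bins [(-120, np.float64(0.111)), (-100, np.float64(0.116)), (-80, np.float64(0.089)), (-60, np.float64(0.089)), (20, np.float64(0.077)), (40, np.float64(0.075)), (60, np.float64(0.082))]
0.14 104 min across for along bins [(20, np.float64(0.091)), (40, np.float64(0.085)), (60, np.float64(0.091))]
```

```bash

python3 - <<'E'
from h import *
go(.4645,-.0205,.19,19.6)
E
python3 -m inch '[{"x":-2,"y":25,"z":-1,"twist":0},{"x":0,"y":25,"z":0,"twist":0},{"x":0,"y":25,"z":0,"twist":0},{"x":0,"y":0,"z":0,"twist":0},{"x":0,"y":0,"z":0,"twist":0}]'
python3 - <<'E'
from h import *
c=grab('wrist');save(c['color'],'w18.png')
for r in rects(c): print(r)
go(.4645,-.0205,.19,19.6)
E
```

```text
t 27.35 tcp [ 0.4668 -0.019   0.355 ] q [-0.15 -0.21  1.91  0.    1.44 -0.49] axis [-7.e-04  2.e-04 -1.e+00]
tool shift x -2.5 z -0.7 mm down 165.0 mm az 19.2 twist -0.007 F [0.5 0.3 0.2] open 0.0743
t: 27.85
tool_pos: [0.4653, -0.0209, 0.2807]
orientation: [-1.554, -0.264, 0.265]
force: [1.4, -0.1, 1.4]
opening: 0.0744
('red', 0.3343, 0.0469, 179.8, 91.5, 19.3, array([119.,  48.]))
('yellow', 0.4139, -0.0297, 53.1, 5.5, 88.6, array([196., 187.]))
('yellow', 0.417, 0.0964, 48.2, 16.0, 87.7, array([249.,  37.]))
('blue', 0.4647, -0.0205, 120.2, 45.1, -70.4, array([255., 193.]))
t 27.90 tcp [ 0.4658 -0.021   0.2816] q [-0.16 -0.14  1.99  0.    1.29 -0.49] axis [ 1.4e-03 -2.0e-04 -1.0e+00]
tool shift x -1.3 z 1.0 mm down 91.6 mm az 19.4 twist -0.004 F [-0.2  0.8  0.1] open 0.0743
```

```bash

python3 -m inch '[{"x":-1,"y":25,"z":0.5,"twist":0},{"x":0,"y":20,"z":0,"twist":0},{"x":0,"y":20,"z":0,"twist":0},{"x":0,"y":12,"z":0,"twist":0},{"x":0,"y":8,"z":0,"twist":0},{"x":0,"y":5,"z":0,"twist":0},{"x":0,"y":0,"z":0,"twist":0},{"x":0,"y":0,"z":0,"twist":0}]'
python3 - <<'E'
from h import *
go(.4646,-.0205,.19,19.6)
E
```

```text
t: 28.7
tool_pos: [0.4646, -0.0209, 0.191]
orientation: [-1.555, -0.267, 0.265]
force: [0.5, -0.8, -0.6]
opening: 0.0744
t 28.70 tcp [ 0.4646 -0.0209  0.191 ] q [-0.16 -0.01  2.05  0.    1.1  -0.49] axis [ 1.e-03 -2.e-04 -1.e+00]
tool shift x 0.0 z 0.4 mm down 1.0 mm az 19.4 twist -0.003 F [ 0.5 -0.8 -0.6] open 0.0744
```

```bash

python3 -m inch '[{"x":0,"y":0,"z":0,"twist":0},{"x":0,"y":0,"z":0,"twist":0},{"x":0,"y":0,"z":0,"twist":0},{"x":0,"y":0,"z":0,"twist":0},{"x":0,"y":0,"z":0,"twist":0},{"x":0,"y":0,"z":0,"twist":0},{"x":0,"y":0,"z":0,"twist":0}]' -1 60
python3 -m inch '[{"x":0,"y":-15,"z":0,"twist":0},{"x":0,"y":-30,"z":0,"twist":0},{"x":0,"y":-40,"z":0,"twist":0},{"x":0,"y":-40,"z":0,"twist":0},{"x":0,"y":-40,"z":0,"twist":0},{"x":0,"y":-40,"z":0,"twist":0},{"x":0,"y":0,"z":0,"twist":0},{"x":0,"y":0,"z":0,"twist":0}]'
python3 - <<'E'
from h import *
go(.5629,.2052,.35,-74.3)
c=grab('wrist');save(c['color'],'w19.png')
Q=inhand(c)*1e3; print(np.round(Q[[129,132,135,138,200,240],256],1))
print(np.round(Q[200,[212,214,216,218,220,256,290,293,295,297,299]],1))
E
```

```text
t: 29.4
tool_pos: [0.4642, -0.0208, 0.1904]
orientation: [-1.554, -0.266, 0.266]
force: [-0.1, 0.2, 1.6]
opening: 0.0444
t: 30.2
tool_pos: [0.4643, -0.0209, 0.3959]
orientation: [-1.555, -0.268, 0.265]
force: [-0.3, -0.4, -1.5]
opening: 0.0442
t 30.20 tcp [ 0.4643 -0.0209  0.3959] q [-0.16 -0.24  1.86  0.    1.52 -0.49] axis [ 2.e-03 -3.e-04 -1.e+00]
tool shift x 167.8 z 180.6 mm down 45.9 mm az 19.4 twist 1.636 F [-0.3 -0.4 -1.5] open 0.0442
[[1.200e+00 3.967e+02 5.420e+01]
 [5.000e-01 1.848e+02 5.970e+01]
 [4.000e-01 1.679e+02 5.890e+01]
 [4.000e-01 1.660e+02 5.750e+01]
 [4.000e-01 1.667e+02 2.410e+01]
 [4.000e-01 1.674e+02 2.000e-01]]
[[-60.7 397.6 -43.3]
 [-57.9 397.8 -43.4]
 [-21.5 166.9  24.1]
 [-20.4 167.2  24. ]
 [-19.3 167.3  24. ]
 [  0.4 166.7  24.1]
 [ 19.  167.   24. ]
 [ 20.7 167.2  24. ]
 [ 21.8 167.7  23.8]
 [ 58.7 396.5 -43.2]
 [ 61.5 396.2 -43.1]]
```

View pics/w19.png

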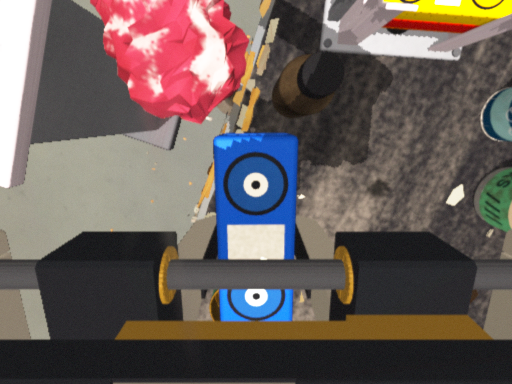

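```bash

python3 -m inch '[{"x":28,"y":0,"z":30,"twist":0},{"x":28,"y":0,"z":30,"twist":0},{"x":28,"y":0,"z":30,"twist":0},{"x":28,"y":0,"z":30,"twist":0},{"x":28,"y":0,"z":30,"twist":0},{"x":28,"y":0,"z":30,"twist":0},{"x":0,"y":0,"z":0,"twist":0}]'
python3 -m inch '[{"x":0,"y":0,"z":0,"twist":0.136},{"x":0,"y":0,"z":0,"twist":0.136},{"x":0,"y":0,"z":0,"twist":0.136},{"x":0,"y":0,"z":0,"twist":0.136},{"x":0,"y":0,"z":0,"twist":0.136},{"x":0,"y":0,"z":0,"twist":0.136},{"x":0,"y":0,"z":0,"twist":0.136},{"x":0,"y":0,"z":0,"twist":0.136},{"x":0,"y":0,"z":0,"twist":0.136},{"x":0,"y":0,"z":0,"twist":0.136},{"x":0,"y":0,"z":0,"twist":0.136},{"x":0,"y":0,"z":0,"twist":0.14}]'
python3 -m inch '[{"x":0,"y":20,"z":0,"twist":0},{"x":0,"y":25,"z":0,"twist":0},{"x":0,"y":0,"z":0,"twist":0},{"x":0,"y":0,"z":0,"twist":0}]'
python3 -c "
from h import *
go(.5629,.2052,.314,-74.3)
c=grab('wrist');save(c['color'],'w20.png')"
```

```text
t: 30.95
tool_pos: [0.5628, 0.2086, 0.3911]
orientation: [-1.553, -0.265, 0.273]
force: [-0.2, -1.1, -1.1]
opening: 0.0443
t: 32.15
tool_pos: [0.5621, 0.2041, 0.3925]
orientation: [-1.328, 1.012, -1.008]
force: [0.3, 0.0, -1.7]
opening: 0.0444
t: 32.55
tool_pos: [0.562, 0.2043, 0.3484]
orientation: [-1.33, 1.008, -1.004]
force: [0.4, -0.4, -0.6]
opening: 0.0443
t 32.55 tcp [0.562  0.2043 0.3484] q [ 0.26  0.16  1.56 -0.    1.43  1.56] axis [-0.0039 -0.0012 -1.    ]
tool shift x -0.6 z 1.8 mm down 34.4 mm az -74.3 twist -0.000 F [ 0.4 -0.4 -0.6] open 0.0443
```

View pics/w20.png

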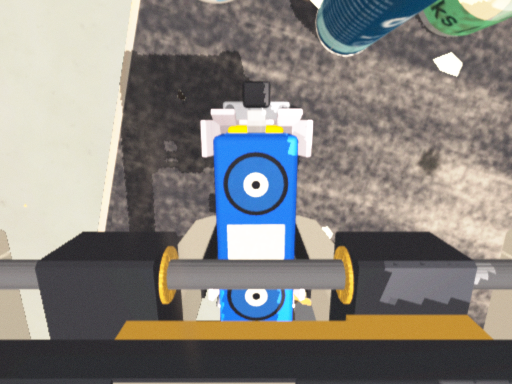

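```bash

python3 -m inch '[{"x":0,"y":12,"z":0.8,"twist":0},{"x":0,"y":12,"z":0,"twist":0},{"x":0,"y":10,"z":0,"twist":0},{"x":0,"y":0,"z":0,"twist":0},{"x":0,"y":0,"z":0,"twist":0}]'
python3 -c "
from h import *
go(.5629,.2052,.262,-74.3)"
```

```text
t: 33.1
tool_pos: [0.5633, 0.205, 0.3156]
orientation: [-1.327, 1.006, -1.005]
force: [-0.0, 0.2, -0.9]
opening: 0.0449
t 33.10 tcp [0.5633 0.205  0.3156] q [ 0.26  0.19  1.59 -0.    1.37  1.56] axis [-1.2e-03 -3.0e-04 -1.0e+00]
tool shift x -0.3 z -0.1 mm down 53.6 mm az -74.3 twist -0.000 F [-0.   0.2 -0.9] open 0.0449
```

```bash

python3 -m inch '[{"x":0,"y":4,"z":0,"twist":0},{"x":0,"y":4,"z":0,"twist":0},{"x":0,"y":4,"z":0,"twist":0},{"x":0,"y":4,"z":0,"twist":0},{"x":0,"y":4,"z":0,"twist":0},{"x":0,"y":0,"z":0,"twist":0}]' - 60
python3 -m inch '[{"x":0,"y":4,"z":0,"twist":0},{"x":0,"y":4,"z":0,"twist":0},{"x":0,"y":4,"z":0,"twist":0},{"x":0,"y":0,"z":0,"twist":0}]' - 60
python3 -m inch '[{"x":0,"y":4,"z":0,"twist":0},{"x":0,"y":4,"z":0,"twist":0},{"x":0,"y":4,"z":0,"twist":0},{"x":0,"y":4,"z":0,"twist":0},{"x":0,"y":4,"z":0,"twist":0},{"x":0,"y":0,"z":0,"twist":0},{"x":0,"y":0,"z":0,"twist":0}]' - 60
python3 - <<'E'
from h import *
go(.5629,.2052,.262,-74.2)
c=grab('wrist');Q=inhand(c)*1e3; print(np.round(Q[[132,135,138,200],256],1)); save(c['color'],'w21.png')
E
```

```text
t: 33.7
tool_pos: [0.5635, 0.205, 0.2959]
orientation: [-1.326, 1.005, -1.005]
force: [0.1, 0.1, -0.2]
opening: 0.0443
t: 34.1
tool_pos: [0.5635, 0.205, 0.2838]
orientation: [-1.326, 1.005, -1.005]
force: [0.6, -0.2, 2.5]
opening: 0.0445
t: 34.8
tool_pos: [0.5635, 0.205, 0.2644]
orientation: [-1.326, 1.005, -1.005]
force: [-0.2, 0.2, 4.4]
opening: 0.0445
t 34.80 tcp [0.5635 0.205  0.2644] q [ 0.26  0.24  1.63 -0.    1.27  1.56] axis [-1.e-04 -1.e-04 -1.e+00]
tool shift x -0.3 z -0.5 mm down 2.4 mm az -74.3 twist -0.002 F [-0.2  0.2  4.4] open 0.0445
[[  0.9 147.2  62.4]
 [  0.9 145.9  61.1]
 [  0.9 147.7  59.7]
 [  0.9 165.8  25.5]]
```

View pics/w21.png

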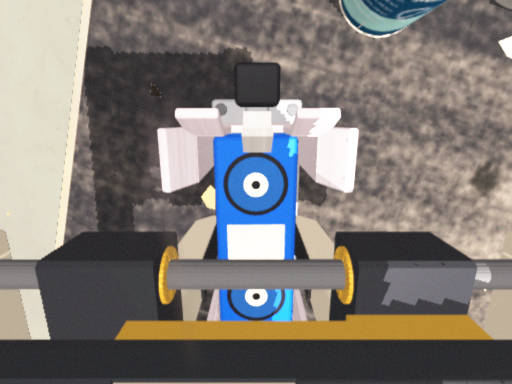

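Far lip is over the blue cassette (256,140). I'll press 2.5 mm more, open, lift and check.

```bash

python3 -m inch '[{"x":0,"y":2.5,"z":0,"twist":0},{"x":0,"y":0,"z":0,"twist":0},{"x":0,"y":0,"z":0,"twist":0}]'
python3 -m inch '[{"x":0,"y":0,"z":0,"twist":0},{"x":0,"y":0,"z":0,"twist":0},{"x":0,"y":0,"z":0,"twist":0},{"x":0,"y":0,"z":0,"twist":0}]' 0.5
python3 -m inch '[{"x":0,"y":-20,"z":0,"twist":0},{"x":0,"y":-30,"z":0,"twist":0},{"x":0,"y":-30,"z":0,"twist":0},{"x":0,"y":-30,"z":0,"twist":0},{"x":0,"y":-30,"z":0,"twist":0},{"x":0,"y":-20,"z":0,"twist":0},{"x":0,"y":0,"z":0,"twist":0},{"x":0,"y":0,"z":0,"twist":0}]' 
python3 - <<'E'
from h import *
c=grab('wrist');save(c['color'],'w22.png')
for r in rects(c,z=.1): print(r)
P=cloud(c)
for p in [(140,256),(160,256),(187,256),(215,256),(230,256),(187,242),(187,270)]: print(p,c['color'][p],np.round(P[p],4))
c=grab('side'); save(cv2.resize(c['color'][200:330,210:340],None,fx=4.5,fy=4.5,interpolation=cv2.INTER_CUBIC),'s22.png')
c=grab('top'); save(c['color'],'top22.png'); go(.5,.2)
E
```

```text
t: 35.15
tool_pos: [0.5635, 0.205, 0.2619]
orientation: [-1.326, 1.005, -1.005]
force: [-0.3, -0.0, 4.4]
opening: 0.0449
t: 35.55
tool_pos: [0.5633, 0.205, 0.2613]
orientation: [-1.327, 1.006, -1.005]
force: [0.7, 0.1, 1.0]
opening: 0.0686
t: 36.35
tool_pos: [0.5634, 0.205, 0.4212]
orientation: [-1.326, 1.005, -1.005]
force: [-0.1, -0.4, -0.4]
opening: 0.0698
('red', 0.421, 0.1279, 129.6, 37.2, -74.4, array([284., 311.]))
('blue', 0.5654, 0.2048, 117.1, 44.2, 15.9, array([256., 178.]))
('blue', 0.7238, 0.1643, 69.1, 47.7, 72.3, array([339.,  36.]))
(140, 256) [ 57 136 228] [0.6088 0.2165 0.0997]
(160, 256) [ 49 118 202] [0.5883 0.2108 0.1   ]
(187, 256) [255 255 255] [0.5594 0.2026 0.1   ]
(215, 256) [255 255 255] [0.528  0.1938 0.1003]
(230, 256) [146 206 254] [0.5103 0.1889 0.1   ]
(187, 242) [252 250 246] [0.5553 0.2176 0.1004]
(187, 270) [255 255 255] [0.5637 0.1878 0.1007]
t 36.50 tcp [0.5631 0.2049 0.4194] q [ 0.26  0.12  1.47 -0.    1.55  1.56] axis [-3.4e-03 -9.0e-04 -1.0e+00]
tool shift x -12.3 z -61.4 mm down 0.0 mm az -74.3 twist 0.000 F [-0.6  0.  -0.4] open 0.0700
```

View pics/w22.png

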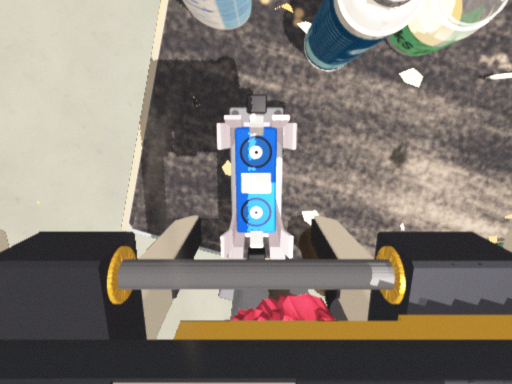

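View pics/s22.png

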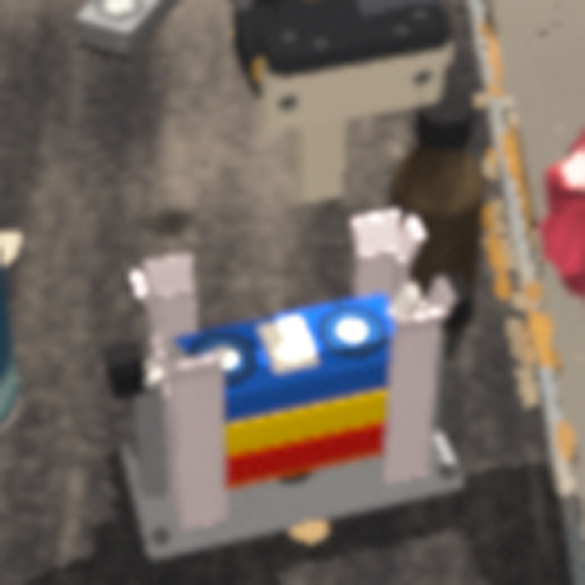

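View pics/top22.png

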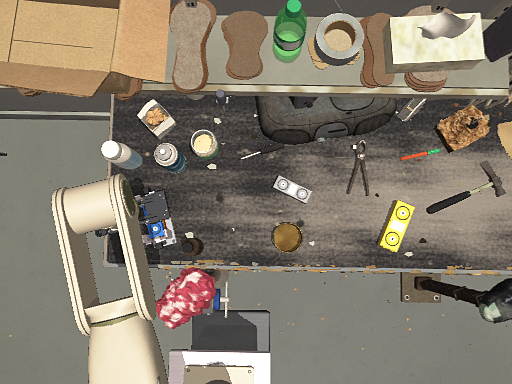

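The stack reads red, yellow, blue from the bottom, with the top face level at 0.100 m and both lips over it. Nothing else has moved: grey is still at (293,189) and the tin at (287,237). I'm handing in.

```bash
python3 -c "
from plant import robot
print(robot.close_job())"
```

```text
the job is handed in; nothing more can be done
None
```

I loaded the three cassettes into the magazine in order: red, then the smaller yellow, then blue on top. I handed the job in at about 36.5 s of the 72 s allowed.

I gripped each cassette across its middle and pressed it straight down until its top was about 4–5 mm below the lips. Then I opened the fingers between the channels and lifted clear. The highest force I read was about 5 N, and the gripper was clear of everything at hand-in.

**Checks after the last release:**
- **Stack:** the side view shows red at the bottom, yellow in the middle and blue on top. The blue top face measured 99.7–100.7 mm high at every point, so it is level.
- **Lips:** the wrist view shows both lips over the blue cassette's ends. I judged this from the picture; I had no reading of the lip joints themselves.
- **Alignment:** the blue cassette lies within about 0.5° of the magazine's yaw. Its measured centre is about 3 mm from my estimate of the shaft axis (limit 6 mm). Part of that comes from the lips hiding its ends.
- **Bystanders:** in the top view the grey cassette, the tin and the other bystanders stand where they were. I compared these by eye only.

**Disagreements:**
- The top and wrist cameras differed by 1–2.5 mm on positions, mostly in y. I used the wrist values for the grasps and put the magazine between the two.
- An early depth estimate of the magazine centre, taken from one partly hidden channel, was about 4 mm off. I dropped it after getting a full view.

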